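# Fit the gear of a ball-bearing model on its cross shaft and hold it down

## Robot

A 6-joint arm with a two-finger parallel gripper is mounted at the origin on the work surface. World frame = base frame: x ahead of the robot, y to its left, z up, the work surface at z = 0. Lengths are in m, angles in rad, forces in N, time in s.
With the tool pointing down it reaches from about 0.35 to 0.85 m from the base axis. Payload 8.1 kg.
Tool frame: the origin (TCP) lies on the centre line of the jaws, within the pads' length; the fingertips stand 19 mm ahead of it and the grasp point (between the pads) is the TCP; x points along the fingers, y is the direction in which the jaws open and shut, and the axes are right-handed (so a half turn about x gives the same grasp; the last joint's range is limited). The gripper opens to 93 mm and grips with 3 to 60 N. Pads are 15 mm wide; open, the fingers measure 128 mm over their backs; the gripper's body (75 mm by 188 mm) begins 65 mm behind the grasp point.
Start: joints at [-1.204, 0.13, 1.488, -0, 1.523, -0.085], TCP at [0.262, -0.54, 0.204] pointing down, gripper open.
Joint ranges: [-2.96, 2.96], [-0.89, 2.26], [0.02, 2.5], [-1.34, 4.48], [0, 2.73], [-2.66, 2.66]. Speed limits (rad/s): [2.39, 2.39, 2.79, 3.14, 3.14, 3.14].

## Interface

Orientations are given as a rotation vector (axis times angle).
In Python, from plant import arm, vision gives the robot as it stands.
- The arm moves only by the tool arm_command, never from a script. Its argument "series" is a list of rows, each a list of 2 entries, a list of its own where there are three numbers: the shift along the tool's x, y, z scaled (see below), then the turn, a rotation vector about the tool's x, y, z scaled (see below). In form: [[[x, y, z], [wx, wy, wz]], ...]. A call has 1 to 10 rows; each row shifts and turns the commanded pose from where the row before left it, along the tool's axes as they then stand; what a row does not reach is not made up. The controller multiplies each number of a shift by 0.3 m and each number of a turn by 2 pi rad. A row lasts 1/8 s, in which the tool goes at most 62.5 mm and 10.7 degrees, less where a joint would pass 70% of its speed; a pose out of reach is approached as far as the arm can. A call with a number of a shift or a turn outside -1 to 1 is refused whole. A call with a gripper value outside its range is refused whole. "grip" is the opening in per cent of the stroke, from 0 (shut) to 100 (fully open), set as the call begins (left out, the last holds). The fingers move at their own pace and stop on an object; "grip_force" is the grip in N (left out, the last holds). Time passes only in rows, so rows that do not move let the fingers close. It gives the time, the measured TCP pose, the force and the opening at its end, in the units of the state.
- arm.sense(): the state, without advancing time (a new reading comes with each control period).
- vision.camera(name): name is "scene" or "top" or "wrist"; returns (picture, depth): 420x560x3 uint8, red, green, blue; 420x560 float32, m along the optical axis (not along the pixel's ray), 0 where there is no reading.
- vision.camera_info(name): a dict with "mtx" (3x3 intrinsics, pixels), "position" and "attitude" of the camera in the world; the wrist camera has in their place "T_tool_cam" (4x4, takes a point from camera to tool coordinates, whose origin is the TCP and whose axes are the tool frame's). Camera axes: x right, y up, looking along -z (the intrinsics and any distortion apply to the point x, -y, -z); pixel columns grow to the right and rows downward; lengths in m; the calibration is good to about 2 mm. The wrist camera is an equidistant fisheye: a pixel r from the principal point sees the ray r / f radians off the axis. A picture is of the moment at which its call begins: read the wrist's pose just before it. camera_info takes no time and is no camera call.
- arm.close_job(): hands the job in, once; it reports no verdict.
The state is a dict: "t": time; "q": joint angles; "qvel": joint speeds; "joint_torque": joint torques, N m; "tool_pos": TCP position; "eef_rot": TCP orientation; "wrist_force": force on the tool from outside, world axes, zero at the start; "moment": the same for the moment, N m; "width": opening from 0.0 (shut) to 1.0 (fully open).
Only numpy, scipy, OpenCV 4.12 (cv2) and the standard library are available. Lean on these libraries where they do the work, as an engineer would, in place of code of your own. Each camera call takes 0.05 s, during which the arm holds its last target.

## Task

Finish assembling my ball-bearing model: put the two steel balls from the rack into the two empty wells round the shaft, one ball per well (the third well has its ball already). Then lift the gear by its thumb bar, turn it until its cross-shaped hole meshes with the cross-shaped shaft, slide it down onto the balls, push it down against the spring as far as it goes, and finish while still holding it pressed down, so that I can put the locking pin in. Do not move the other things on the table.

Things in the scene. Friction and masses are not known exactly. Their poses are not given: they have to be found in the camera images.
- shaft_top (a point): Centre of the top, 69 mm above the table, of the stand's fixed upright aluminium shaft. The shaft's section is a cross (plus sign): two crossing bars, each 24 mm long, 8 mm wide, along this point's x and y; the top 5 mm is stepped in to 20 by 5 mm as a lead-in. The stand's foot is a fixed 116 mm square wooden block, 14 mm high, sides along x and y.
- carrier (a joint): Travel in m of the ball carrier: 0 up, 0.008 pressed down to its stop. It is a 106 mm square wooden plate, 12 mm thick, round the shaft, its top 35 mm above the table when up; it only slides straight down. Its spring starts to give at about 3 N, is fully down at about 10 N (gear's weight included), and lifts it again when let go.
- well0 (a point): Round well 24 mm across and 5 mm deep in the top of the sprung carrier; this point is the middle of its flat floor, so a ball lying in it has its centre 10 mm above this point. It lies 34 mm from the shaft's axis, on the side of shaft_top's +x. It holds ball_c from the start.
- well1 (a point): Round well 24 mm across and 5 mm deep in the top of the sprung carrier; this point is the middle of its flat floor, so a ball lying in it has its centre 10 mm above this point. It lies 34 mm from the shaft's axis, 120 degrees counter-clockwise (from above) from well0. Empty at the start.
- well2 (a point): Round well 24 mm across and 5 mm deep in the top of the sprung carrier; this point is the middle of its flat floor, so a ball lying in it has its centre 10 mm above this point. It lies 34 mm from the shaft's axis, 120 degrees clockwise (from above) from well0. Empty at the start.
- ball_a_center (a point): Loose steel ball, 20 mm across, 33 g; this point is its centre. At the start it sits in a 12 mm square, shallow pit of the rack, its centre about 8 mm above the rack's top.
- ball_b_center (a point): Loose steel ball, 20 mm across, 33 g; this point is its centre. At the start it sits in the other pit of the rack, 54 mm from ball_a.
- ball_c_center (a point): The steel ball, 20 mm across, 33 g; this point is its centre. It lies in well0 from the start and stays there.
- rack: Wooden rack for the balls, fixed, 110 (x) by 50 (y) by 12 mm high; origin at the centre of its underside, pits at x = -27 and +27 mm.
- gear: Wooden toy gear, about 120 g, standing hole down on the table; origin at the centre of its underside, z up. Toothed disc 98 mm across, 12 mm thick; on it a 38 mm square hub up to 36 mm. Pressed fully home on the three balls, its origin is 27 mm below shaft_top (19 mm below when it just rests on the balls, spring up).
- gear_bar (a point): Centre of the gear's upright thumb bar on the gear's axis, 49 mm above the gear's origin, same axes as the gear. The bar is 36 mm long along x, 12 mm thick along y, and reaches from 36 mm (hub top) to 62 mm above the gear's underside.
- gear_hole (a point): Mouth of the gear's hole, at the gear's origin, same axes. The hole runs 32 mm straight up the gear's axis; its section is a cross with arms along x and y, each bar 26.5 mm long and 10.5 mm wide, so it fits the shaft in four positions a quarter turn apart. Its arms lie along and across the thumb bar.
- pencil_case: Closed navy plastic pencil case with snap lid, 204 by 74 by 32 mm, origin under its centre. Leave it alone.
- mug: White ceramic mug, 80 mm across, 80 mm high, origin under its centre. Leave it alone.
- stapler: Aluminium stapler, 120 by 30 by 43 mm, long along x, origin under its centre. Leave it alone.
- eraser: White eraser in a paper sleeve, 43 by 18 by 12 mm, origin under its centre. Leave it alone.
Things that resemble listed ones, but are neither listed nor needed, are in the scene too. What is shaped like the part that bears shaft_top but pink or purple is not meant. Leave any blue or turquoise look-alike of the gear alone.

How it is judged:
On the way, in this order (a step that is already met when the one before it is completed fails the run):
1. one ball lies in each of the three wells, the fingers are off them, and the gear is not yet over them (horizontal distance between ball_c_center and well0 below 0.006 m and z of ball_c_center in the frame of well0 between 0.006 and 0.013 m and ((horizontal distance between ball_a_center and well1 below 0.006 m and z of ball_a_center in the frame of well1 between 0.006 and 0.013 m and horizontal distance between ball_b_center and well2 below 0.006 m and z of ball_b_center in the frame of well2 between 0.006 and 0.013 m) or (horizontal distance between ball_a_center and well2 below 0.006 m and z of ball_a_center in the frame of well2 between 0.006 and 0.013 m and horizontal distance between ball_b_center and well1 below 0.006 m and z of ball_b_center in the frame of well1 between 0.006 and 0.013 m)) and horizontal distance between gear and shaft_top above 0.05 m and contact force between the fingers and ball_a below 0.1 N and contact force between the fingers and ball_b below 0.1 N), for 0.2 s.
2. the gear has meshed: its cross hole is turned to the shaft and has slid at least 10 mm down it (horizontal distance between gear and shaft_top below 0.004 m and angle between gear's own z axis and vertical below 0.08 rad and (angle between the x axis of gear and the x axis of shaft_top, either way round below 0.14 rad or angle between the x axis of gear and the y axis of shaft_top, either way round below 0.14 rad) and z of gear in the frame of shaft_top below -0.01 m), for 0.05 s.
At the end, for the whole second after the job is handed in: One ball in each well (within 6 mm of its middle, centre 6-13 mm above its floor); gear upright (0.08 rad), meshed (4 mm, 0.14 rad of a quarter turn), underside 24.5 mm or more below the shaft top; the robot bears on it with over 2 N, holding the carrier at least 6.2 mm down (horizontal distance between ball_c_center and well0 below 0.006 m and z of ball_c_center in the frame of well0 between 0.006 and 0.013 m and ((horizontal distance between ball_a_center and well1 below 0.006 m and z of ball_a_center in the frame of well1 between 0.006 and 0.013 m and horizontal distance between ball_b_center and well2 below 0.006 m and z of ball_b_center in the frame of well2 between 0.006 and 0.013 m) or (horizontal distance between ball_a_center and well2 below 0.006 m and z of ball_a_center in the frame of well2 between 0.006 and 0.013 m and horizontal distance between ball_b_center and well1 below 0.006 m and z of ball_b_center in the frame of well1 between 0.006 and 0.013 m)) and horizontal distance between gear and shaft_top below 0.004 m and angle between gear's own z axis and vertical below 0.08 rad and (angle between the x axis of gear and the x axis of shaft_top, either way round below 0.14 rad or angle between the x axis of gear and the y axis of shaft_top, either way round below 0.14 rad) and z of gear in the frame of shaft_top below -0.0245 m and value of joint carrier above 0.0062 m and contact force between any of the fingers, the arm and gear above 2 N); the arm keeps its last pose, push and grip.
It fails at once if the pencil case is moved more than 20 mm (distance of pencil_case from where it was at the start of the episode above 0.02 m).
It fails at once if the mug is moved more than 20 mm (distance of mug from where it was at the start of the episode above 0.02 m).
It fails at once if the stapler is moved more than 20 mm (distance of stapler from where it was at the start of the episode above 0.02 m).
It fails at once if the eraser is moved more than 20 mm (distance of eraser from where it was at the start of the episode above 0.02 m).
It also fails if it takes over 64 s, if anything falls off the work surface, if the arm or the gripper's body presses on something with over 40 N, if the wrist force passes 120 N, or if a joint passes its speed limit or range.

## Working session

There is one attempt and no reset: what is moved stays moved. The work goes in short steps, Python scripts to look and compute and a tool call to move; the robot and the scene stay as the last step left them, time stands still between calls to the robot, and variables do not carry over. Pictures are saved under pics/ and viewed, and the job is handed in when it is done.

Besides the shell and the picture viewer there is one more tool, called after ">>>" as a command line: name --argument value ..., lists and objects as JSON in quotes. arm_command: Moves the arm, as the interface text tells. Shifts and turns lie within -1 to 1; 1 stands for 0.3 m of shift or 2 pi rad of turn. Its arguments: {"type":"object","properties":{"series":{"type":"array","items":{"type":"array"}},"grip":{"type":"number"},"grip_force":{"type":"number"}},"required":["series"]}

```bash
ls; mkdir -p pics
python3 - <<'E'
from plant import arm, vision
import cv2,numpy as np
print(arm.sense())
for n in ["scene","top"]:
    p,d=vision.camera(n)
    cv2.imwrite(f"pics/{n}0.png",p[:,:,::-1]); np.save(f"pics/{n}0.npy",d)
    print(n,vision.camera_info(n), d.min(), d.max())
print(vision.camera_info("wrist"))
E
```

```text
pics
{'t': 0.0, 'q': array([-1.20438479e+00,  1.31161621e-01,  1.48928239e+00, -3.05652117e-05,
        1.52299460e+00, -8.54024439e-02]), 'qvel': array([ 7.23667321e-05,  4.03669334e-04, -1.31742567e-04, -3.68959765e-04,
        1.24109317e-04,  7.05996265e-06]), 'joint_torque': array([ 1.04515522e-03, -5.59831274e+01, -4.91765463e+01,  7.68682547e-02,
        3.54440894e-02, -1.52534649e-04]), 'tool_pos': array([ 0.26175092, -0.53922728,  0.2025855 ]), 'eef_rot': array([ 1.97106174,  0.45492216, -1.97164579]), 'wrist_force': array([-0.08320276,  0.28563582, -0.78832344]), 'moment': array([-0.04483587,  0.01989625,  0.01027885]), 'width': 1.0010398937216831}
scene {'mtx': array([[508.52217203,   0.        , 276.26274341],
       [  0.        , 508.52217203, 210.14717901],
       [  0.        ,   0.        ,   1.        ]]), 'position': array([0.99870929, 0.63712015, 0.81661279]), 'attitude': array([0.32933347, 1.03249151, 2.32241992])} 0.0 3.850813
top {'mtx': array([[442.04605007,   0.        , 271.34300552],
       [  0.        , 442.04605007, 214.41581479],
       [  0.        ,   0.        ,   1.        ]]), 'position': array([ 0.38607362, -0.02936267,  1.23903658]), 'attitude': array([ 0.1114223 , -0.06996255, -1.55857242])} 0.0 2.1680126
{'mtx': array([[325.1922621 ,   0.        , 277.97917923],
       [  0.        , 325.1922621 , 204.86278934],
       [  0.        ,   0.        ,   1.        ]]), 'T_tool_cam': array([[ 7.88069117e-05,  2.93766831e-01, -9.55877107e-01,
        -1.81186241e-01],
       [ 9.99999745e-01, -7.01719665e-04, -1.33212805e-04,
        -1.40466197e-03],
       [-7.09891267e-04, -9.55876852e-01, -2.93766811e-01,
        -8.05549756e-02],
       [ 0.00000000e+00,  0.00000000e+00,  0.00000000e+00,
         1.00000000e+00]])}
```

View pics/scene0.png

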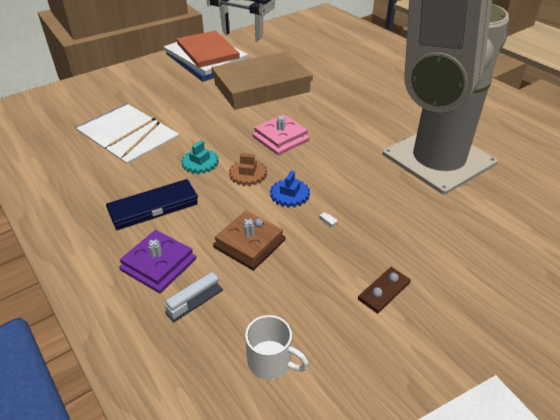

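View pics/top0.png

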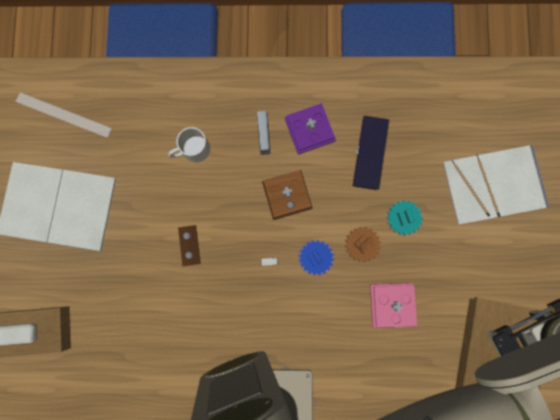

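Top view: brown stand at (288,195), brown gear at (363,245), rack at (190,246). Scene view: stand at (249,236), gear at (248,170), rack at (385,288). Next I'll measure them from both views.

```bash
cat > h.py <<'E'
from plant import arm, vision
import cv2,numpy as np
from scipy.spatial.transform import Rotation as R
def cam(n):
    i=vision.camera_info(n); return i['mtx'],R.from_rotvec(i['attitude']).as_matrix(),i['position']
def ray(n,uv):
    K,Rm,p=cam(n); uv=np.atleast_2d(uv).astype(float)
    d=np.c_[(uv[:,0]-K[0,2])/K[0,0],-(uv[:,1]-K[1,2])/K[1,1],-np.ones(len(uv))]
    return p,d@Rm.T
def onz(n,uv,z):
    p,d=ray(n,uv); s=(z-p[2])/d[:,2]; return p+d*s[:,None]
def proj(n,X):
    K,Rm,p=cam(n); c=(np.atleast_2d(X)-p)@Rm; c=c/-c[:,2:]
    return np.c_[K[0,0]*c[:,0]+K[0,2],-K[1,1]*c[:,1]+K[1,2]]
def cloud(n,d):
    h,w=d.shape; v,u=np.mgrid[:h,:w]; p,r=ray(n,np.c_[u.ravel(),v.ravel()])
    return (p+r*d.ravel()[:,None]).reshape(h,w,3)
def tool():
    s=arm.sense(); return R.from_rotvec(s['eef_rot']).as_matrix(),s['tool_pos'],s
def wproj(X,Rt,pt):
    i=vision.camera_info('wrist');T=i['T_tool_cam'];K=i['mtx']
    c=((np.atleast_2d(X)-pt)@Rt-T[:3,3])@T[:3,:3]
    c=c*[1,-1,-1]; th=np.arctan2(np.hypot(c[:,0],c[:,1]),c[:,2]); ph=np.arctan2(c[:,1],c[:,0])
    return np.c_[K[0,2]+K[0,0]*th*np.cos(ph),K[1,2]+K[0,0]*th*np.sin(ph)]
def wonz(uv,z,Rt,pt):
    i=vision.camera_info('wrist');T=i['T_tool_cam'];K=i['mtx'];uv=np.atleast_2d(uv).astype(float)
    a=(uv-[K[0,2],K[1,2]])/K[0,0]; r=np.hypot(a[:,0],a[:,1])+1e-12
    c=np.c_[np.sin(r)*a[:,0]/r,-np.sin(r)*a[:,1]/r,-np.cos(r)]
    d=c@T[:3,:3].T@Rt.T; o=pt+Rt@T[:3,3]
    return o+d*((z-o[2])/d[:,2])[:,None]
E
python3 - <<'E'
from h import *
a=cv2.imread("pics/top0.png"); s=cv2.imread("pics/scene0.png")
def crop(im,c,r,k): 
    return cv2.resize(im[c[1]-r:c[1]+r,c[0]-r:c[0]+r],None,fx=k,fy=k,interpolation=cv2.INTER_CUBIC)
cv2.imwrite("pics/c1.png",np.vstack([np.hstack([crop(a,c,30,4) for c in [(288,195),(363,245),(190,246)]]),np.hstack([crop(s,c,40,3) for c in [(249,236),(248,170),(385,288)]])]))
for n,uvs in [("top",[(288,195),(363,245),(190,246)]),("scene",[(249,236),(248,170),(385,288)])]:
    d=np.load(f"pics/{n}0.npy"); P=cloud(n,d)
    for u,v in uvs: print(n,P[v,u].round(4), onz(n,(u,v),0.035)[0].round(4))
E
```

```text
top [ 0.5757 -0.0417  0.0619] [ 0.58   -0.0419  0.035 ]
top [ 0.4435 -0.2415  0.0591] [ 0.4446 -0.2458  0.035 ]
top [0.438  0.2301 0.0095] [0.437  0.2247 0.035 ]
scene [ 0.5903 -0.0291  0.0357] [ 0.59   -0.0297  0.035 ]
scene [ 0.4582 -0.2303  0.0303] [ 0.4615 -0.2251  0.035 ]
scene [0.4404 0.2364 0.0119] [0.4565 0.2479 0.035 ]
```

View pics/c1.png

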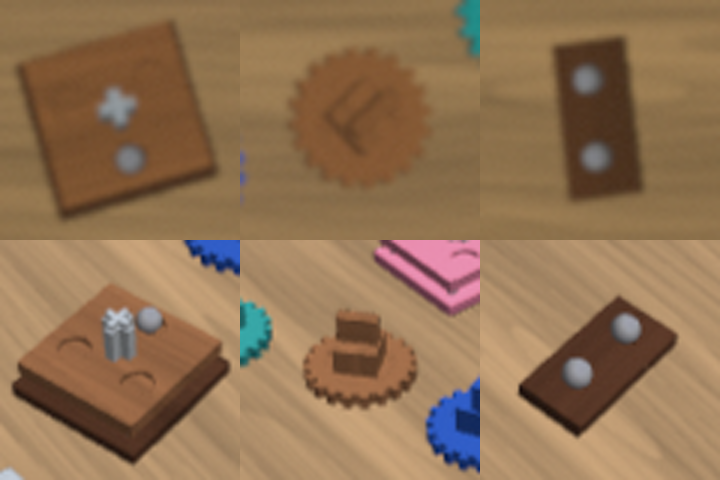

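Run:
```python
from h import *
top={'A':(186.75,236,.02),'B':(188.75,255.2,.02),'shaft':(287.25,191.75,.069),'c':(290.5,204.75,.040)}
for k,(u,v,z) in top.items(): print(k,onz('top',(u,v),z)[0].round(4))
# scene: crops /3
sc={'A':(385-40+(577-480)/3,288-40+(373-240)/3,.02),'B':(345+(627-480)/3,248+(327-240)/3,.02),'shaft':(209+118/3,196+(314-240)/3,.069),'c':(209+150/3,196+(320-240)/3,.04)}
for k,(u,v,z) in sc.items(): print(k,onz('scene',(u,v),z)[0].round(4))
# gear top by depth
for n,c in [("top",(363,245)),("scene",(248,170))]:
    P=cloud(n,np.load(f"pics/{n}0.npy")); u,v=c; Q=P[v-25:v+25,u-25:u+25].reshape(-1,3)
    for lo,hi in [(.055,.07),(.03,.045),(.006,.02)]:
        q=Q[(Q[:,2]>lo)&(Q[:,2]<hi)]; 
        if len(q): print(n,lo,len(q),q.mean(0).round(4),((q.max(0)+q.min(0))/2).round(4),np.ptp(q,axis=0).round(4))
Rt,pt,s=tool(); print(Rt.round(3),pt)
```

```text
A [0.4652 0.2379 0.02  ]
B [0.4122 0.2305 0.02  ]
shaft [ 0.5834 -0.0395  0.069 ]
c [ 0.5523 -0.0489  0.04  ]
A [0.4661 0.2392 0.02  ]
B [0.4109 0.231  0.02  ]
shaft [ 0.583 -0.04   0.069]
c [ 0.5515 -0.0468  0.04  ]
top 0.055 65 [ 0.4488 -0.2491  0.061 ] [ 0.4488 -0.2494  0.0616] [0.027  0.0317 0.0116]
top 0.03 143 [ 0.4487 -0.248   0.0362] [ 0.4486 -0.2497  0.0375] [0.0513 0.0508 0.0145]
top 0.006 677 [ 0.448 -0.248  0.012] [ 0.4462 -0.2479  0.0128] [0.1336 0.0998 0.0136]
scene 0.055 73 [ 0.4496 -0.2453  0.0601] [ 0.4483 -0.2448  0.0606] [0.0324 0.0318 0.0107]
scene 0.03 133 [ 0.4535 -0.2403  0.0367] [ 0.4481 -0.2403  0.0374] [0.0522 0.0396 0.0143]
scene 0.006 553 [ 0.4502 -0.2365  0.0122] [ 0.4145 -0.2256  0.0129] [0.1661 0.1824 0.0137]
[[-0.001  0.437 -0.9  ]
 [ 0.002 -0.9   -0.437]
 [-1.    -0.002 -0.   ]] [ 0.26178838 -0.53929121  0.20270812]
```

```bash
cat >> h.py <<'E'
def plan(X,yaw=None):
    """turn first (about tool x), then shift; in units. yaw = desired world angle of tool y axis (mod pi)"""
    Rt,pt,s=tool(); cur=np.arctan2(Rt[1,1],Rt[0,1]); dy=0
    if yaw is not None: dy=(yaw-cur+np.pi/2)%np.pi-np.pi/2
    # ideal down tool: x=-z ; fix tilt
    ny=cur+dy; y=np.array([np.cos(ny),np.sin(ny),0]); x=np.array([0,0,-1.]); z=np.cross(x,y)
    T=np.c_[x,y,z]; w=R.from_matrix(Rt.T@T).as_rotvec()
    sh=T.T@(np.array(X)-pt)
    print("t",round(s['t'],2),"pos",pt.round(4),"yaw",round(np.degrees(cur),2),"q",s['q'].round(2),"F",s['wrist_force'].round(1),"w",round(s['width'],3))
    print(" turn deg",np.degrees(w).round(2),"units",(w/2/np.pi).round(4)," shift mm",(sh*1e3).round(1),"units",(sh/.3).round(4))
E
python3 -c "
from h import *
plan([.4485,-.2485,.25])"
```

```text
t 0.1 pos [ 0.2618 -0.5393  0.2027] yaw -64.11 q [-1.2   0.13  1.49  0.    1.52 -0.09] F [ 0.2  0.4 -0.3] w 1.002
 turn deg [-0.   -0.01  0.09] units [-0.     -0.      0.0003]  shift mm [ -47.3 -180.1 -294.9] units [-0.1576 -0.6003 -0.9831]
```

>>> arm_command --series '[[[-0.02,-0.075,-0.123],[0,0,0]],[[-0.02,-0.075,-0.123],[0,0,0]],[[-0.02,-0.075,-0.123],[0,0,0]],[[-0.02,-0.075,-0.123],[0,0,0]],[[-0.02,-0.075,-0.123],[0,0,0]],[[-0.02,-0.075,-0.123],[0,0,0]],[[-0.02,-0.075,-0.123],[0,0,0]],[[-0.018,-0.075,-0.122],[0,0,0]],[[0,0,0],[0,0,0]],[[0,0,0],[0,0,0]]]' --grip 43 --grip_force 15

```text
t: 1.35
tool_pos: [0.4484, -0.2492, 0.2506]
eef_rot: [1.97, 0.454, -1.971]
wrist_force: [-0.4, -0.6, -0.7]
width: 0.43
```

Run:
```python
from h import *
Rt,pt,s=tool(); p,d=vision.camera('wrist'); np.savez('pics/w1.npz',p=p,d=d,Rt=Rt,pt=pt)
cv2.imwrite('pics/w1.png',p[:,:,::-1]); print(s['t'],pt,wproj([[.4485,-.2485,.062],[.4485,-.2485,.012]],Rt,pt))
plan([.438,.235,.22],np.radians(-8+90+90-90))
```

```text
1.35 [ 0.44837903 -0.24924205  0.2506002 ] [[278.688524   177.17576822]
 [278.62340873 169.10418516]]
t 1.4 pos [ 0.4481 -0.2496  0.2505] yaw -64.14 q [-0.61 -0.12  1.66 -0.    1.61  0.51] F [-0.6 -0.6 -0. ] w 0.429
 turn deg [3.386e+01 5.000e-02 1.000e-02] units [0.0941 0.0001 0.    ]  shift mm [  30.5 -478.5   77.5] units [ 0.1018 -1.595   0.2583]
```

View pics/w1.png

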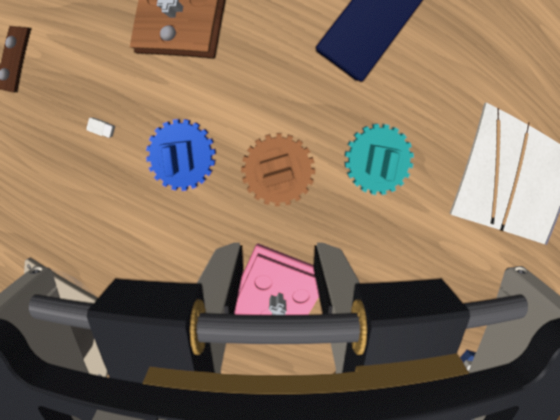

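The wrist view shows the brown gear at (278,169), with its bar nearly horizontal. The blue (181,154) and turquoise (379,158) look-alikes are either side of it. I'll measure the bar.

```bash
cat >> h.py <<'E'
def wcloud(d,Rt,pt):
    i=vision.camera_info('wrist');T=i['T_tool_cam'];K=i['mtx'];h,w=d.shape; v,u=np.mgrid[:h,:w]
    a=np.stack([u-K[0,2],v-K[1,2]],-1)/K[0,0]; r=np.hypot(a[...,0],a[...,1])+1e-12
    c=np.stack([np.sin(r)*a[...,0]/r,-np.sin(r)*a[...,1]/r,-np.cos(r)],-1)/np.cos(r)[...,None]*d[...,None]
    return (c@T[:3,:3].T+T[:3,3])@Rt.T+pt
def rect(P,lo,hi,c,rad):
    m=(P[...,2]>lo)&(P[...,2]<hi)&(np.hypot(P[...,0]-c[0],P[...,1]-c[1])<rad)
    q=P[m]; (cx,cy),(w,h),a=cv2.minAreaRect((q[:,:2]*1000).astype(np.float32))
    ev=np.linalg.eigh(np.cov(q[:,:2].T))[1][:,1]
    print(lo,len(q),"z",q[:,2].mean().round(4),"c",cx,cy,"wh",w,h,"ang",a,"pca",np.degrees(np.arctan2(ev[1],ev[0]))%180,"mean",q.mean(0).round(4))
E
python3 - <<'E'
from h import *
z=np.load('pics/w1.npz'); P=wcloud(z['d'],z['Rt'],z['pt'])
rect(P,.055,.07,(.4485,-.2485),.06);rect(P,.03,.042,(.4485,-.2485),.05);rect(P,.007,.017,(.4485,-.2485),.07)
c=cv2.resize(z['p'][125:215,233:323,::-1],None,fx=6,fy=6,interpolation=cv2.INTER_CUBIC); cv2.imwrite('pics/c2.png',c)
E
```

```text
0.055 310 z 0.0616 c 447.3124084472656 -247.68353271484375 wh 12.338180541992188 34.53422164916992 ang 42.300048828125 pca 132.17853193900942 mean [ 0.4476 -0.2473  0.0616]
0.03 538 z 0.0362 c 446.5310974121094 -247.79904174804688 wh 37.796546936035156 37.78315734863281 ang 42.831844329833984 pca 43.419026379066736 mean [ 0.4493 -0.2466  0.0362]
0.007 2838 z 0.0123 c 446.3401184082031 -247.87908935546875 wh 95.7412109375 96.17121887207031 ang 28.281726837158203 pca 122.63672837328862 mean [ 0.4491 -0.247   0.0123]
```

View pics/c2.png

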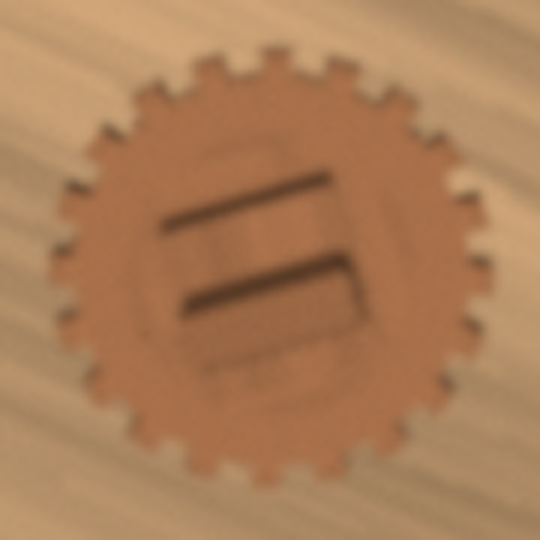

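The gear bar is centred at (0.4473, −0.2477) with its long axis at 132.3°. Next, a look at the stand on the way to the rack.

```bash
python3 -c "
from h import *
plan([.575,-.042,.22])"
```

```text
t 1.4 pos [ 0.4481 -0.2496  0.2505] yaw -64.14 q [-0.61 -0.12  1.66 -0.    1.61  0.51] F [-0.6 -0.6 -0. ] w 0.429
 turn deg [0.   0.04 0.03] units [0.     0.0001 0.0001]  shift mm [  30.5 -131.5 -204.7] units [ 0.1018 -0.4383 -0.6824]
```

>>> arm_command --series '[[[0.02,-0.088,-0.136],[0,0,0]],[[0.02,-0.088,-0.136],[0,0,0]],[[0.02,-0.088,-0.136],[0,0,0]],[[0.02,-0.088,-0.136],[0,0,0]],[[0.02,-0.088,-0.136],[0,0,0]],[[0,0,0],[0,0,0]],[[0,0,0],[0,0,0]]]'

```text
t: 2.28
tool_pos: [0.5742, -0.0426, 0.2206]
eef_rot: [1.97, 0.452, -1.972]
wrist_force: [-0.3, 0.1, 0.4]
width: 0.432
```

Run:
```python
from h import *
Rt,pt,s=tool(); p,d=vision.camera('wrist'); np.savez('pics/w2.npz',p=p,d=d,Rt=Rt,pt=pt)
cv2.imwrite('pics/w2.png',p[:,:,::-1]); print(s['t'],pt,wproj([[.583,-.04,.069]],Rt,pt))
P=wcloud(d,Rt,pt)
rect(P,.062,.08,(.583,-.04),.03)
rect(P,.029,.0378,(.583,-.04),.08)
rect(P,.042,.06,(.552,-.048),.02)
plan([.438,.235,.15],np.radians(-8))
```

```text
2.275 [ 0.5741833  -0.04256963  0.22060713] [[280.76274047 176.56114094]]
0.062 269 z 0.067 c 583.6337890625 -36.77183532714844 wh 19.979902267456055 21.398983001708984 ang 63.11979293823242 pca 167.82286030744953 mean [ 0.5846 -0.0367  0.067 ]
0.029 7621 z 0.0347 c 584.113525390625 -37.09028625488281 wh 106.50086212158203 106.59800720214844 ang 16.930049896240234 pca 110.15045829243718 mean [ 0.5867 -0.0361  0.0347]
0.042 212 z 0.0471 c 551.3984985351562 -46.08465576171875 wh 18.80849266052246 18.232009887695312 ang 70.8362045288086 pca 103.51088921818521 mean [ 0.5526 -0.0457  0.0471]
t 2.33 pos [ 0.5742 -0.0429  0.2209] yaw -64.2 q [-0.16  0.06  1.53 -0.    1.55  0.96] F [ 0.2 -0.6  0.2] w 0.427
 turn deg [-5.62e+01  4.00e-02  1.00e-02] units [-1.561e-01  1.000e-04  0.000e+00]  shift mm [  70.9 -173.5 -256.2] units [ 0.2363 -0.5783 -0.8541]
```

View pics/w2.png

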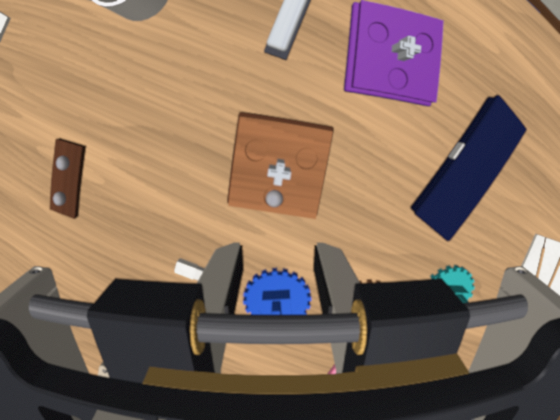

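The wrist view shows the shaft at (279,173), ball_c at (274,199), and the empty wells at about (255,150) and (307,158). The carrier's yaw is about 16.9°, which puts well0 at about 197°. The wrist and the fixed cameras disagree by about 2 mm, so I'll settle that later with the ball in the hand. Going to the rack.

Run:
```python
from h import *
z=np.load('pics/w2.npz')
P=wcloud(z['d'],z['Rt'],z['pt']); c=np.array([.5841,-.0371])
rect(P,.010,.03,(.438,.235),.07)
for a in (316.9,76.9):
    w=c+.034*np.array([np.cos(np.radians(a)),np.sin(np.radians(a))]); print(w); rect(P,.026,.0325,w,.016)
plan([.438,.235,.20],np.radians(-8))
```

```text
0.01 1963 z 0.014 c 438.47320556640625 235.0731964111328 wh 111.39356231689453 52.3831672668457 ang 8.533891677856445 pca 9.024967217092978 mean [0.4419 0.2333 0.014 ]
[ 0.60892552 -0.06033131]
0.026 340 z 0.0303 c 608.242431640625 -60.51969909667969 wh 23.490707397460938 23.433338165283203 ang 26.015064239501953 pca 175.25082798431922 mean [ 0.6081 -0.0607  0.0303]
[ 0.59180614 -0.00398482]
0.026 348 z 0.0301 c 591.326416015625 -4.64437198638916 wh 23.488449096679688 23.178510665893555 ang 23.902915954589844 pca 47.372258780880145 mean [ 0.5914 -0.0044  0.0301]
t 2.33 pos [ 0.5742 -0.0429  0.2209] yaw -64.2 q [-0.16  0.06  1.53 -0.    1.55  0.96] F [ 0.2 -0.6  0.2] w 0.427
 turn deg [-5.62e+01  4.00e-02  1.00e-02] units [-1.561e-01  1.000e-04  0.000e+00]  shift mm [  20.9 -173.5 -256.2] units [ 0.0696 -0.5783 -0.8541]
```

Run:
```python
from h import *
plan([.466,.239,.15],np.radians(98.5))
```

```text
t 2.33 pos [ 0.5742 -0.0429  0.2209] yaw -64.2 q [-0.16  0.06  1.53 -0.    1.55  0.96] F [ 0.2 -0.6  0.2] w 0.427
 turn deg [17.3   0.04 -0.02] units [ 0.048   0.0001 -0.    ]  shift mm [  70.9 -294.8   65.3] units [ 0.2363 -0.9826  0.2177]
```

>>> arm_command --series '[[[0,0,0],[0.024,0,0]],[[0,0,0],[0.024,0,0]],[[0.039,-0.164,0.036],[0,0,0]],[[0.039,-0.164,0.036],[0,0,0]],[[0.039,-0.164,0.036],[0,0,0]],[[0.039,-0.164,0.036],[0,0,0]],[[0.039,-0.164,0.036],[0,0,0]],[[0.041,-0.163,0.038],[0,0,0]],[[0,0,0],[0,0,0]],[[0,0,0],[0,0,0]]]'

```text
t: 3.58
tool_pos: [0.4665, 0.2392, 0.1507]
eef_rot: [2.144, 0.16, -2.143]
wrist_force: [0.1, -0.3, 0.1]
width: 0.427
```

```bash
cat > look.py <<'E'
from h import *
import sys
def look(n):
    Rt,pt,s=tool(); p,d=vision.camera('wrist'); np.savez(f'pics/{n}.npz',p=p,d=d,Rt=Rt,pt=pt)
    cv2.imwrite(f'pics/{n}.png',p[:,:,::-1]); return p,d,Rt,pt
E
python3 - <<'E'
from look import *
p,d,Rt,pt=look('w3'); P=wcloud(d,Rt,pt)
rect(P,.007,.0135,(.438,.235),.07)
rect(P,.0155,.035,(.4655,.2385),.015)
rect(P,.0155,.035,(.4115,.2308),.015)
plan([.466,.239,.06],np.radians(98.5))
E
```

```text
0.007 4042 z 0.0121 c 437.77545166015625 235.26348876953125 wh 111.04817962646484 49.320823669433594 ang 8.52599811553955 pca 8.864044873008453 mean [0.4416 0.2358 0.0121]
0.0155 317 z 0.0263 c 466.2508544921875 240.39915466308594 wh 18.417932510375977 18.770004272460938 ang 8.639153480529785 pca 112.30325429480843 mean [0.4671 0.2403 0.0263]
0.0155 273 z 0.0261 c 413.27703857421875 231.32899475097656 wh 18.30213165283203 17.66576385498047 ang 8.297538757324219 pca 53.626492769297336 mean [0.4146 0.2318 0.0261]
t 3.62 pos [0.4668 0.239  0.1509] yaw -81.5 q [ 0.38 -0.04  1.77 -0.    1.42  1.8 ] F [ 0.5 -0.6  0.8] w 0.428
 turn deg [ 0.   -0.06 -0.02] units [ 0.     -0.0002 -0.0001]  shift mm [90.9 -0.2  0.8] units [ 0.303  -0.0006  0.0026]
```

View pics/w3.png

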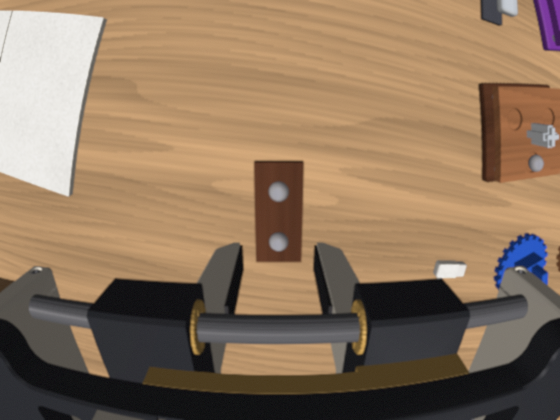

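Ball A is at (279,191), centred between the jaws, and ball B at (278,242). I'll lower onto A.

>>> arm_command --series '[[[0.1,0,0.004],[0,0,0]],[[0.1,0,0],[0,0,0]],[[0.1,0,0],[0,0,0]],[[0.044,0,0],[0,0,0]],[[0.044,0,0],[0,0,0]],[[0,0,0],[0,0,0]],[[0,0,0],[0,0,0]]]'

```text
t: 4.5
tool_pos: [0.4655, 0.2405, 0.0349]
eef_rot: [2.145, 0.162, -2.142]
wrist_force: [0.6, 0.0, 0.9]
width: 0.431
```

Run:
```python
from look import *
p,d,Rt,pt=look('w4')
plan([.4655,.239,.0345],np.radians(98.5))
```

```text
t 4.55 pos [0.4655 0.2406 0.035 ] yaw -81.39 q [ 0.38  0.08  1.87 -0.    1.2   1.8 ] F [-1.   0.1 -0.4] w 0.432
 turn deg [ 0.11 -0.1   0.02] units [ 0.0003 -0.0003  0.0001]  shift mm [0.5 1.6 0.2] units [0.0016 0.0054 0.0008]
```

View pics/w4.png

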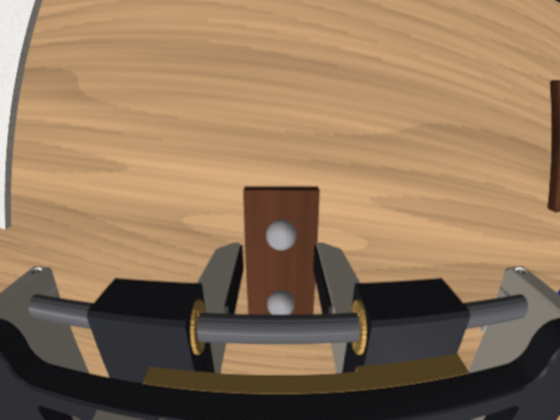

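Run:
```python
from look import *
Rt,pt,s=tool()
for t in [(0,0,0),(.0145,0,0),(.019,.02,0),(.019,.02,-.0075),(.019,.02,.0075)]:
    print(t,wproj([pt+Rt@np.array(t)],Rt,pt))
print(wproj([[.4655,.239,.02],[.4121,.231,.02]],Rt,pt))
z=np.load('pics/w4.npz');P=wcloud(z['d'],Rt,pt)
rect(P,.0155,.035,(.4655,.2385),.014)
g=cv2.cvtColor(z['p'],cv2.COLOR_RGB2HSV)
m=((g[...,1]<50)&(g[...,2]>70)).astype(np.uint8)[200:320,245:315]
n,l,st,ce=cv2.connectedComponentsWithStats(m)
print([(st[i],ce[i]+[245,200]) for i in range(1,n) if st[i,4]>100])
```

```text
(0, 0, 0) [[279.38926692 243.41416466]]
(0.0145, 0, 0) [[279.2950194  234.38897143]]
(0.019, 0.02, 0) [[309.36191009 231.75015456]]
(0.019, 0.02, -0.0075) [[309.7387386  221.15052685]]
(0.019, 0.02, 0.0075) [[308.97257847 242.08103467]]
[[281.78629343 234.50361017]
 [281.25250288 303.39342543]]
0.0155 708 z 0.0264 c 466.4737854003906 239.64022827148438 wh 18.31609344482422 18.111555099487305 ang 8.85741901397705 pca 76.445854673282 mean [0.4681 0.24   0.0264]
[(array([ 21,  20,  30,  31, 727], dtype=int32), array([280.67262724, 235.01650619])), (array([ 22,  91,  28,  25, 534], dtype=int32), array([280.15168539, 303.63108614]))]
```

Run:
```python
from look import *
z=np.load('pics/w4.npz');P=wcloud(z['d'],np.eye(3),np.zeros(3))
for v in range(236,322,6): print(v,[P[v,u].round(3).tolist() for u in (318,326,336,346)])
```

```text
236 [[0.034, 0.028, 0.01], [0.034, 0.034, 0.009], [0.035, 0.041, 0.01], [0.035, 0.049, 0.01]]
242 [[-0.015, 0.022, -0.007], [0.034, 0.034, 0.014], [0.035, 0.042, 0.015], [0.034, 0.049, 0.014]]
248 [[-0.024, 0.021, -0.008], [-0.023, 0.025, -0.007], [-0.022, 0.031, -0.007], [0.035, 0.05, 0.02]]
254 [[-0.027, 0.02, -0.006], [-0.03, 0.024, -0.007], [-0.031, 0.029, -0.008], [0.034, 0.05, 0.024]]
260 [[-0.034, 0.019, -0.006], [-0.039, 0.023, -0.008], [-0.038, 0.028, -0.007], [-0.037, 0.033, -0.007]]
266 [[-0.037, 0.019, -0.004], [-0.045, 0.022, -0.008], [-0.044, 0.027, -0.007], [-0.043, 0.032, -0.007]]
272 [[-0.036, 0.019, 0.0], [-0.05, 0.021, -0.007], [-0.05, 0.026, -0.008], [-0.051, 0.031, -0.008]]
278 [[-0.038, 0.019, 0.002], [-0.055, 0.021, -0.007], [-0.056, 0.025, -0.007], [-0.181, -0.001, -0.08]]
284 [[-0.042, 0.019, 0.004], [-0.058, 0.02, -0.006], [-0.06, 0.024, -0.007], [-0.062, 0.029, -0.008]]
290 [[-0.044, 0.019, 0.006], [-0.063, 0.02, -0.006], [-0.065, 0.024, -0.007], [-0.067, 0.028, -0.008]]
296 [[-0.044, 0.019, 0.009], [-0.069, 0.019, -0.006], [-0.071, 0.023, -0.008], [-0.07, 0.027, -0.007]]
302 [[0.034, 0.031, 0.066], [-0.068, 0.019, -0.003], [-0.075, 0.022, -0.007], [-0.075, 0.026, -0.007]]
308 [[0.035, 0.031, 0.073], [-0.07, 0.019, -0.001], [-0.079, 0.021, -0.007], [-0.08, 0.025, -0.008]]
314 [[-0.111, 0.01, -0.029], [-0.112, 0.012, -0.029], [-0.112, 0.014, -0.029], [-0.113, 0.017, -0.029]]
320 [[-0.114, 0.009, -0.029], [-0.115, 0.011, -0.03], [-0.115, 0.014, -0.029], [-0.115, 0.017, -0.029]]
```

Run:
```python
from look import *
z=np.load('pics/w4.npz')
cv2.imwrite('pics/c3.png',cv2.resize(z['p'][200:330,200:360,::-1],None,fx=5,fy=4.6,interpolation=cv2.INTER_CUBIC))
p,d=vision.camera('scene');cv2.imwrite('pics/s2.png',cv2.resize(p[200:330,320:460,::-1],None,fx=5,fy=4.6,interpolation=cv2.INTER_CUBIC))
```

```text
(no output)
```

View pics/c3.png

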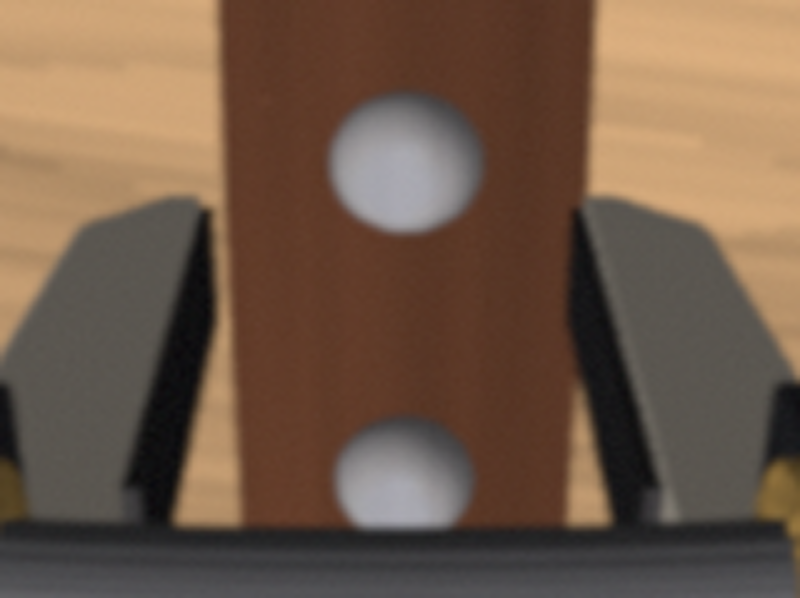

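View pics/s2.png

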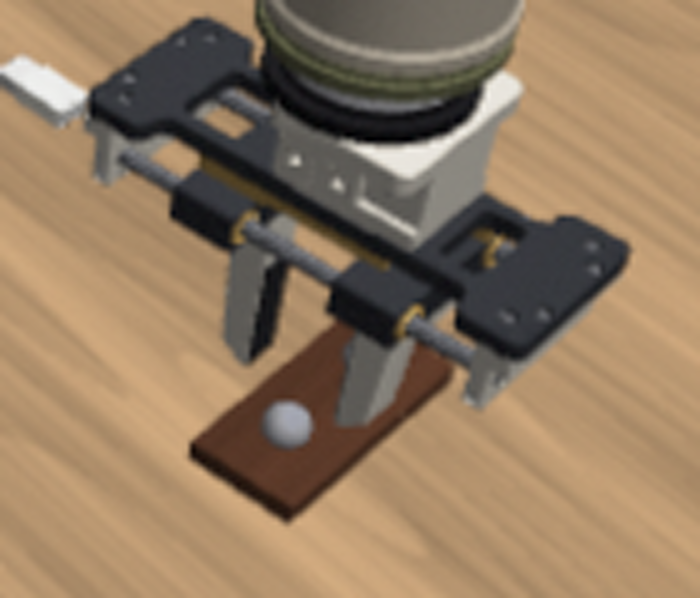

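Run:
```python
from look import *
Rt,pt,s=tool()
for zt in (.019,0,-.019,-.022): print(zt,[proj('scene',pt+Rt@np.array([zt,y,0]))[0].round(1).tolist() for y in (.0205,0,-.0205)])
print(s)
```

```text
0.019 [[369.5, 288.2], [377.8, 294.0], [386.3, 299.8]]
0 [[370.7, 282.1], [379.1, 287.8], [387.7, 293.7]]
-0.019 [[371.8, 275.8], [380.4, 281.5], [389.1, 287.4]]
-0.022 [[372.0, 274.8], [380.6, 280.5], [389.3, 286.4]]
{'t': 4.6, 'q': array([ 3.79402942e-01,  7.52138575e-02,  1.86803669e+00, -3.42048066e-05,
        1.19659102e+00,  1.79988835e+00]), 'qvel': array([ 0.00198153, -0.00197624,  0.0037342 ,  0.0018901 , -0.00094219,
        0.00097391]), 'joint_torque': array([-9.27420845e-02, -4.78714192e+01, -4.40166557e+01, -9.65163228e-03,
       -7.24487705e-02, -1.52677665e-03]), 'tool_pos': array([0.46542188, 0.24067962, 0.03493992]), 'eef_rot': array([ 2.14531116,  0.16194473, -2.14169944]), 'wrist_force': array([0.24335219, 0.44808608, 0.18644461]), 'moment': array([ 0.04362018, -0.05498409, -0.0657675 ]), 'width': 0.42904528147305176}
```

Run:
```python
from look import *
Rt,pt,s=tool()
p,d=vision.camera('scene');P=cloud('scene',d); Q=(P-pt)@Rt
m=(np.abs(Q[...,1])<.05)&(np.abs(Q[...,2])<.012)&(Q[...,0]<.012)&(d>0)
q=Q[m]
for lo,hi in [(-.05,0),(0,.05)]:
    r=q[(q[:,1]>lo)&(q[:,1]<hi)]; print(len(r),np.histogram(r[:,0]*1000,bins=np.arange(-120,21,10)))
z=np.load('pics/w4.npz');W=wcloud(z['d'],np.eye(3),np.zeros(3))
m=(np.abs(W[...,1])<.05)&(np.abs(W[...,2])<.012)&(z['d']>0); print(np.histogram(W[m][:,0]*1000,bins=np.arange(-120,51,5)))
p,d=vision.camera('top');P=cloud('top',d); Q=(P-pt)@Rt
```

```text
1380 (array([ 8, 11,  9,  0,  8, 39, 42, 41, 36, 31,  5,  0, 20,  6]), array([-120, -110, -100,  -90,  -80,  -70,  -60,  -50,  -40,  -30,  -20,
        -10,    0,   10,   20]))
639 (array([ 2,  9, 11, 18, 41, 39, 40, 36, 35, 40, 14,  0, 28,  3]), array([-120, -110, -100,  -90,  -80,  -70,  -60,  -50,  -40,  -30,  -20,
        -10,    0,   10,   20]))
(array([  17,  123,  219,  246,  220,  152,   89,  165,  329,  418,  432,
        449,  519,  443,  398,  374,  350,  290,  279,  231,  162,    6,
          0,    0,   28,  484,  180,   16, 1774,    0, 1427,  613,    0,
          0]), array([-120, -115, -110, -105, -100,  -95,  -90,  -85,  -80,  -75,  -70,
        -65,  -60,  -55,  -50,  -45,  -40,  -35,  -30,  -25,  -20,  -15,
        -10,   -5,    0,    5,   10,   15,   20,   25,   30,   35,   40,
         45,   50]))
```

Both cameras show the fingertips about 16 mm behind the reported TCP, where the text puts them 19 mm ahead of it. So the tips may be about 20 mm above the ball top. A gentle closing here tests this harmlessly: either it grips the ball or it shuts on air.

>>> arm_command --series '[[[0,0.005,0],[0,0,0]],[[0,0,0],[0,0,0]],[[0,0,0],[0,0,0]],[[0,0,0],[0,0,0]]]' --grip 12 --grip_force 5

```text
t: 5.2
tool_pos: [0.4648, 0.2389, 0.0338]
eef_rot: [2.143, 0.161, -2.143]
wrist_force: [-0.5, 0.6, -0.6]
width: 0.129
```

Run:
```python
from look import *
p,d,Rt,pt=look('w5')
cv2.imwrite('pics/c4.png',cv2.resize(p[200:330,200:360,::-1],None,fx=5,fy=4.6,interpolation=cv2.INTER_CUBIC))
plan([.4655,.239,.0345],np.radians(98.5))
```

```text
t 5.25 pos [0.4648 0.2388 0.0338] yaw -81.39 q [ 0.38  0.07  1.87 -0.    1.2   1.8 ] F [0.2 0.2 0.2] w 0.124
 turn deg [ 0.11  0.   -0.  ] units [ 0.0003  0.     -0.    ]  shift mm [-0.7 -0.1 -0.7] units [-0.0023 -0.0002 -0.0023]
```

View pics/c4.png

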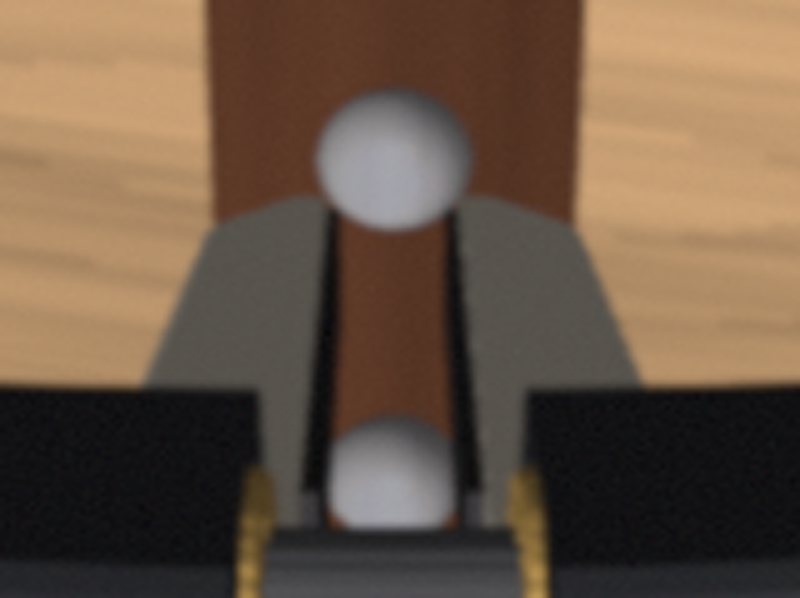

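It shut to 11.5 mm without touching anything. So the real tips sit about 16 mm behind the reported TCP, and all my target heights need to be about 35 mm lower. I'll reopen and lower 30 mm, then check.

>>> arm_command --series '[[[0,0,-0.002],[0,0,0]],[[0,0,0],[0,0,0]],[[0,0,0],[0,0,0]],[[0.03,0,0],[0,0,0]],[[0.03,0,0],[0,0,0]],[[0.03,0,0],[0,0,0]],[[0.01,0,0],[0,0,0]],[[0,0,0],[0,0,0]],[[0,0,0],[0,0,0]]]' --grip 43

```text
t: 6.38
tool_pos: [0.4657, 0.239, 0.0041]
eef_rot: [2.144, 0.161, -2.143]
wrist_force: [0.4, -0.6, 0.9]
width: 0.426
```

Run:
```python
from look import *
p,d,Rt,pt=look('w6')
cv2.imwrite('pics/c5.png',cv2.resize(p[200:330,200:360,::-1],None,fx=5,fy=4.6,interpolation=cv2.INTER_CUBIC))
p,d=vision.camera('scene');cv2.imwrite('pics/s3.png',cv2.resize(p[200:330,320:460,::-1],None,fx=5,fy=4.6,interpolation=cv2.INTER_CUBIC))
P=cloud('scene',d); Q=(P-pt)@Rt
m=(np.abs(Q[...,1])<.05)&(np.abs(Q[...,2])<.012)&(Q[...,0]<.012)&(d>0);q=Q[m]
print(np.histogram(q[:,0]*1000,bins=np.arange(-60,21,4)))
plan([.4655,.239,.0],np.radians(98.5))
```

```text
(array([ 37,  30,  31,  24,  31,  26,  36,  19,  49,  48,  38,  10,  75,
        65,  10, 101, 109,   1,   0,   0]), array([-60, -56, -52, -48, -44, -40, -36, -32, -28, -24, -20, -16, -12,
        -8,  -4,   0,   4,   8,  12,  16,  20]))
t 6.47 pos [0.4658 0.2391 0.0043] yaw -81.39 q [ 0.38  0.12  1.88 -0.    1.14  1.8 ] F [0.  0.6 0.3] w 0.434
 turn deg [ 0.11 -0.04  0.01] units [ 0.0003 -0.0001  0.    ]  shift mm [4.3 0.  0.3] units [0.0142 0.0001 0.001 ]
```

View pics/s3.png

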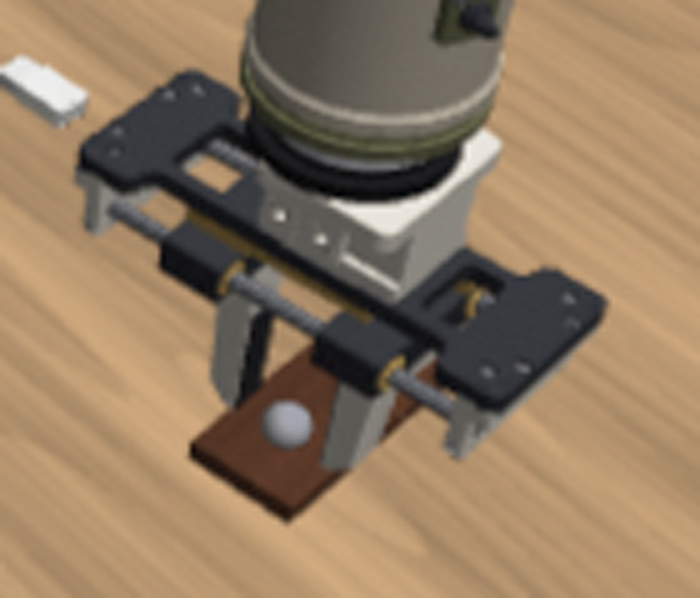

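View pics/c5.png

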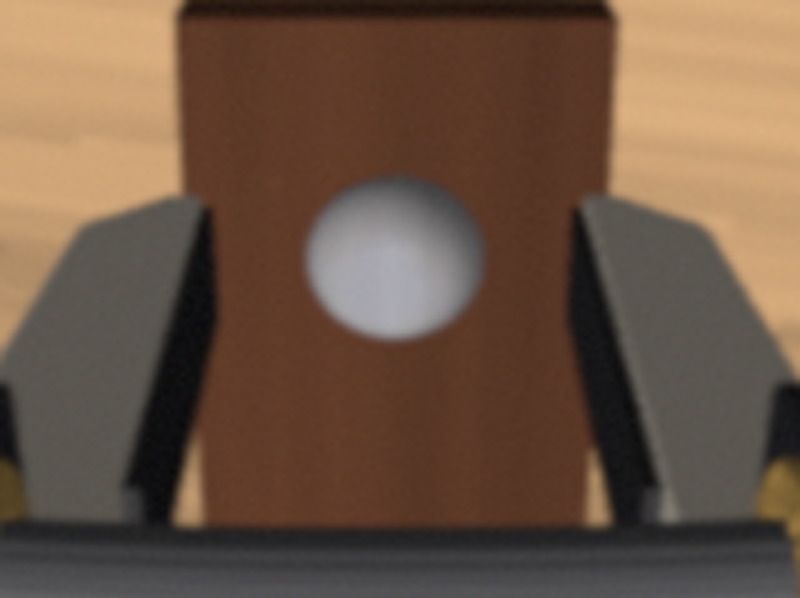

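Ball A now sits midway between the pads. I'll go 4 mm lower and grip.

>>> arm_command --series '[[[0.014,0,0.001],[0,0,0]],[[0,0,0],[0,0,0]]]'

```text
t: 6.72
tool_pos: [0.4648, 0.2387, -0.0008]
eef_rot: [2.143, 0.161, -2.144]
wrist_force: [0.4, 0.5, -0.9]
width: 0.428
```

>>> arm_command --series '[[[0,0,0],[0,0,0]],[[0,0,0],[0,0,0]],[[0,0,0],[0,0,0]],[[0,0,0],[0,0,0]]]' --grip 5 --grip_force 15

```text
t: 7.22
tool_pos: [0.4652, 0.2389, -0.0003]
eef_rot: [2.143, 0.161, -2.143]
wrist_force: [-0.2, -0.1, 0.3]
width: 0.205
```

It gripped at 19 mm opening. Lifting.

>>> arm_command --series '[[[-0.03,0,0],[0,0,0]],[[-0.1,0,0],[0,0,0]],[[-0.14,0,0],[0,0,0]],[[-0.1,0,0],[0,0,0]],[[0,0,0],[0,0,0]],[[0,0,0],[0,0,0]]]'

```text
t: 7.98
tool_pos: [0.4647, 0.2387, 0.11]
eef_rot: [2.143, 0.161, -2.144]
wrist_force: [-0.7, -0.2, -0.6]
width: 0.205
```

Run:
```python
from look import *
p,d,Rt,pt=look('w7')
cv2.imwrite('pics/c6.png',cv2.resize(p[200:330,200:360,::-1],None,fx=5,fy=4.6,interpolation=cv2.INTER_CUBIC))
W=wcloud(d,np.eye(3),np.zeros(3))
m=(W[...,0]>-.032)&(W[...,0]<-.008)&(np.abs(W[...,1])<.0085)&(np.abs(W[...,2])<.02)&(d>0); q=W[m]
print(len(q),q.min(0),q.max(0))
A=np.c_[2*q,np.ones(len(q))]; x=np.linalg.lstsq(A,(q**2).sum(1),rcond=None)[0]; print('ball centre tool',x[:3],np.sqrt(x[3]+(x[:3]**2).sum()))
for a in (316.9,76.9):
  w=np.array([.584,-.038])+.034*np.array([np.cos(np.radians(a)),np.sin(np.radians(a))]); print(a,w); plan([w[0],w[1],.10],np.radians(a+90))
```

```text
969 [-0.03159448 -0.00844433 -0.0107651 ] [-0.01665579  0.00847721  0.0089332 ]
ball centre tool [-0.02086849 -0.00043222 -0.00042016] 0.009445204835580109
316.9 [ 0.60882552 -0.06123131]
t 8.03 pos [0.4642 0.2385 0.1093] yaw -81.39 q [ 0.38 -0.01  1.81  0.    1.34  1.8 ] F [-0.4  0.  -1.1] w 0.203
 turn deg [51.71  0.1  -0.08] units [ 0.1436  0.0003 -0.0002]  shift mm [   9.3  120.1 -310.4] units [ 0.031   0.4002 -1.0347]
76.9 [ 0.59170614 -0.00488482]
t 8.03 pos [0.4642 0.2385 0.1093] yaw -81.39 q [ 0.38 -0.01  1.81  0.    1.34  1.8 ] F [-0.4  0.  -1.1] w 0.203
 turn deg [-6.829e+01  1.200e-01  5.000e-02] units [-1.897e-01  3.000e-04  1.000e-04]  shift mm [  9.3 179.3 208.2] units [0.031  0.5978 0.694 ]
```

View pics/c6.png

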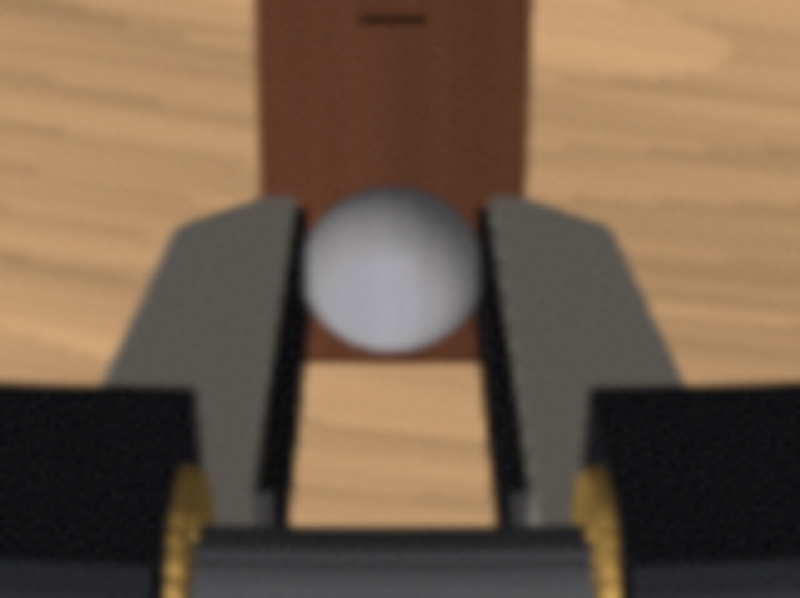

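Ball A is held. I'll take it to well2, at 76.9° from the shaft, with the jaws tangential.

>>> arm_command --series '[[[0,0,0],[-0.0271,0,0]],[[0,0,0],[-0.0271,0,0]],[[0,0,0],[-0.0271,0,0]],[[0,0,0],[-0.0271,0,0]],[[0,0,0],[-0.0271,0,0]],[[0,0,0],[-0.0271,0,0]],[[0,0,0],[-0.0271,0,0]],[[0,0,0],[0,0,0]]]'

```text
t: 9.02
tool_pos: [0.4641, 0.2385, 0.109]
eef_rot: [1.374, 1.093, -1.379]
wrist_force: [-0.2, 0.0, -0.7]
width: 0.202
```

>>> arm_command --series '[[[0.005,0.1,0.116],[0,0,0]],[[0.005,0.1,0.116],[0,0,0]],[[0.005,0.1,0.116],[0,0,0]],[[0.005,0.1,0.116],[0,0,0]],[[0.005,0.1,0.116],[0,0,0]],[[0.005,0.098,0.114],[0,0,0]],[[0,0,0],[0,0,0]],[[0,0,0],[0,0,0]]]'

```text
t: 10.02
tool_pos: [0.5919, -0.0042, 0.1007]
eef_rot: [1.377, 1.092, -1.379]
wrist_force: [-0.8, 0.3, -0.7]
width: 0.204
```

Run:
```python
from look import *
p,d,Rt,pt=look('w8')
P=wcloud(d,Rt,pt)
rect(P,.062,.08,(.584,-.038),.03)
rect(P,.029,.0378,(.584,-.038),.08)
rect(P,.042,.06,(.552,-.048),.02)
for w in ((.5917,-.0049),(.6088,-.0612)): rect(P,.026,.0325,w,.016)
plan([.5917,-.0049,.06],np.radians(166.9))
```

```text
0.062 105 z 0.0676 c 581.0350952148438 -42.9208984375 wh 7.257607936859131 20.875946044921875 ang 73.66069793701172 pca 159.89580992271797 mean [ 0.5839 -0.043   0.0676]
0.029 9837 z 0.0348 c 584.029541015625 -37.19232177734375 wh 106.6261978149414 107.54209899902344 ang 16.955764770507812 pca 154.3558661145043 mean [ 0.5877 -0.0225  0.0348]
0.042 0 z nan c 0.0 0.0 wh 0.0 0.0 ang 0.0 pca nan mean [nan nan nan]
0.026 631 z 0.0302 c 591.4384155273438 -4.421073913574219 wh 23.264911651611328 22.72836685180664 ang 33.0843505859375 pca 173.65236801739417 mean [ 0.5913 -0.0045  0.0302]
0.026 0 z nan c 0.0 0.0 wh 0.0 0.0 ang 0.0 pca nan mean [nan nan nan]
t 10.07 pos [ 0.5919 -0.0037  0.1009] yaw -13.19 q [-0.09  0.18  1.62  0.    1.34  0.14] F [-0.1 -0.5 -0.5] w 0.201
 turn deg [-0.09 -0.01  0.09] units [-0.0002 -0.      0.0002]  shift mm [40.9  0.1  1.2] units [0.1364 0.0003 0.004 ]
  avg = a.mean(axis, **keepdims_kw)
  ret = um.true_divide(
h.py:49: RuntimeWarning: Degrees of freedom <= 0 for slice
  ev=np.linalg.eigh(np.cov(q[:,:2].T))[1][:,1]
  c *= np.true_divide(1, fact)
  c *= np.true_divide(1, fact)
h.py:50: RuntimeWarning: Mean of empty slice.
  print(lo,len(q),"z",q[:,2].mean().round(4),"c",cx,cy,"wh",w,h,"ang",a,"pca",np.degrees(np.arctan2(ev[1],ev[0]))%180,"mean",q.mean(0).round(4))
  ret = ret.dtype.type(ret / rcount)
```

View pics/w8.png

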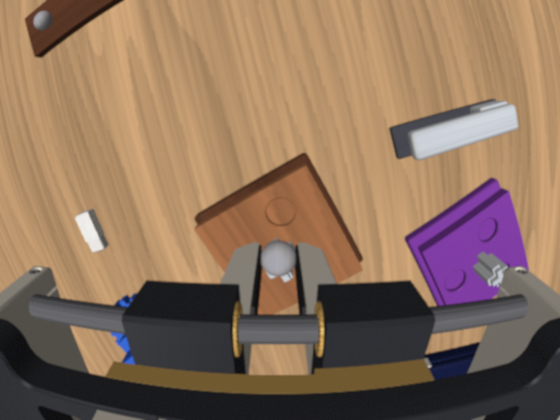

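Carrier centre (0.5840, −0.0372) agrees in two wrist views taken with the camera turned differently. The empty well2 shows at (281,211). Lowering into well2.

>>> arm_command --series '[[[0.08,0,0.002],[0,0,0]],[[0.08,0,0],[0,0,0]],[[0.06,0,0],[0,0,0]],[[0.03,0,0],[0,0,0]],[[0.01,0,0],[0,0,0]],[[0,0,0],[0,0,0]],[[0.006,0,0],[0,0,0]],[[0,0,0],[0,0,0]]]'

```text
t: 11.08
tool_pos: [0.5929, -0.0052, 0.0223]
eef_rot: [1.376, 1.092, -1.375]
wrist_force: [0.3, -0.5, -0.1]
width: 0.201
```

Run:
```python
from look import *
p,d,Rt,pt=look('w9')
plan([.5916,-.0042,.0203],np.radians(166.9))
```

```text
t 11.12 pos [ 0.5928 -0.0052  0.0222] yaw -13.11 q [-0.1   0.27  1.68  0.    1.2   0.13] F [-0.1  0.4 -0.5] w 0.199
 turn deg [-0.01 -0.01 -0.03] units [-0.     -0.     -0.0001]  shift mm [ 1.9 -1.4 -0.7] units [ 0.0064 -0.0046 -0.0025]
```

View pics/w9.png

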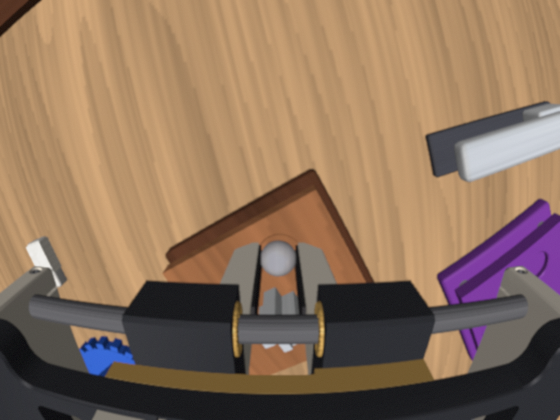

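>>> arm_command --series '[[[0.003,-0.0046,-0.0025],[0,0,0]],[[0.003,0,0],[0,0,0]],[[0,0,0],[0,0,0]]]'

```text
t: 11.5
tool_pos: [0.5913, -0.004, 0.0201]
eef_rot: [1.376, 1.092, -1.376]
wrist_force: [-1.0, 0.3, 2.2]
width: 0.198
```

Run:
```python
from look import *
plan([.5916,-.0042,.0203],np.radians(166.9))
```

```text
t 11.5 pos [ 0.5913 -0.004   0.0201] yaw -13.1 q [-0.09  0.27  1.68  0.    1.19  0.14] F [-1.   0.3  2.2] w 0.198
 turn deg [ 0.   -0.01  0.01] units [ 0. -0.  0.]  shift mm [-0.2  0.4  0.1] units [-0.0007  0.0012  0.0005]
```

The ball is touching the well floor (2 N). Releasing and lifting.

>>> arm_command --series '[[[0,0,0],[0,0,0]],[[0,0,0],[0,0,0]],[[0,0,0],[0,0,0]],[[-0.04,0,0],[0,0,0]],[[-0.1,0,0],[0,0,0]],[[-0.14,0,0],[0,0,0]],[[0,0,0],[0,0,0]]]' --grip 43

```text
t: 12.38
tool_pos: [0.5944, -0.0043, 0.1093]
eef_rot: [1.379, 1.087, -1.37]
wrist_force: [0.7, 1.5, -0.3]
width: 0.427
```

Run:
```python
from look import *
p,d,Rt,pt=look('w10')
P=wcloud(d,Rt,pt)
rect(P,.0385,.053,(.5917,-.0042),.014)
rect(P,.029,.0378,(.584,-.038),.08)
# ball B: rack centre + fixed cams
plan([.412,.231,.09],np.radians(98.5))
```

```text
0.0385 477 z 0.0464 c 589.6176147460938 -0.7155494689941406 wh 19.246017456054688 19.13808250427246 ang 25.778976440429688 pca 160.20384468337838 mean [0.5901 0.0007 0.0464]
0.029 10055 z 0.0348 c 583.7788696289062 -37.03645324707031 wh 106.86441802978516 106.99881744384766 ang 16.815418243408203 pca 70.81225124931011 mean [ 0.5845 -0.0285  0.0348]
t 12.43 pos [ 0.593  -0.0042  0.1068] yaw -13.1 q [-0.09  0.17  1.62  0.    1.34  0.14] F [-0.5  0.2 -1. ] w 0.425
 turn deg [68.4  -0.18 -0.2 ] units [ 0.19   -0.0005 -0.0005]  shift mm [  16.8 -259.4  144.2] units [ 0.0559 -0.8646  0.4808]
```

View pics/w10.png

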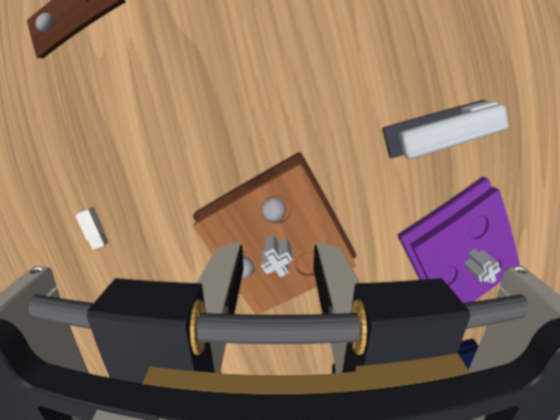

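Ball A lies in well2, at (274,209). Going for ball B.

>>> arm_command --series '[[[0,0,0],[0.0271,0,0]],[[0,0,0],[0.0271,0,0]],[[0,0,0],[0.0271,0,0]],[[0,0,0],[0.0271,0,0]],[[0,0,0],[0.0271,0,0]],[[0,0,0],[0.0271,0,0]],[[0,0,0],[0.0274,0,0]]]'

```text
t: 13.3
tool_pos: [0.5901, -0.004, 0.1024]
eef_rot: [2.145, 0.154, -2.151]
wrist_force: [-0.1, -0.2, 0.1]
width: 0.432
```

>>> arm_command --series '[[[0.01,-0.144,0.08],[0,0,0]],[[0.01,-0.144,0.08],[0,0,0]],[[0.01,-0.144,0.08],[0,0,0]],[[0.01,-0.144,0.08],[0,0,0]],[[0.01,-0.144,0.08],[0,0,0]],[[0.006,-0.144,0.08],[0,0,0]],[[0,0,0],[0,0,0]],[[0,0,0],[0,0,0]]]'

```text
t: 14.3
tool_pos: [0.4103, 0.2305, 0.0866]
eef_rot: [2.142, 0.159, -2.145]
wrist_force: [1.6, -0.4, -0.1]
width: 0.429
```

Run:
```python
from look import *
p,d,Rt,pt=look('w11')
P=wcloud(d,Rt,pt)
rect(P,.0155,.035,(.412,.231),.015)
rect(P,.007,.0135,(.438,.235),.07)
plan([.4115,.231,.0],np.radians(98.5))
```

```text
0.0155 484 z 0.0263 c 412.7950744628906 231.64376831054688 wh 18.21717643737793 19.11946678161621 ang 8.464041709899902 pca 88.99171750636782 mean [0.414  0.2322 0.0263]
0.007 7327 z 0.0121 c 438.042236328125 235.4146728515625 wh 110.53460693359375 50.306968688964844 ang 8.624733924865723 pca 8.57363844422406 mean [0.4422 0.236  0.0121]
t 14.35 pos [0.4108 0.2302 0.0868] yaw -81.52 q [ 0.4  -0.13  1.97 -0.    1.31  1.83] F [-0.3 -0.5  0.9] w 0.427
 turn deg [-0.02  0.04 -0.03] units [-0.      0.0001 -0.0001]  shift mm [86.8 -0.7 -0.8] units [ 0.2892 -0.0022 -0.0028]
```

View pics/w11.png

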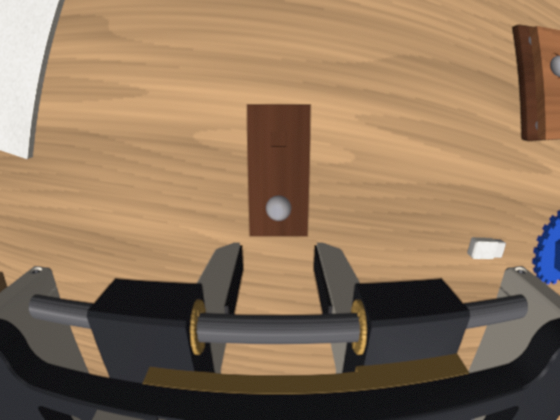

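Ball B is at (278,208), centred between the jaws. Lowering onto it.

>>> arm_command --series '[[[0.08,-0.002,-0.003],[0,0,0]],[[0.08,0,0],[0,0,0]],[[0.07,0,0],[0,0,0]],[[0.04,0,0],[0,0,0]],[[0.019,0,0],[0,0,0]],[[0,0,0],[0,0,0]],[[0,0,0],[0,0,0]]]'

```text
t: 15.22
tool_pos: [0.4122, 0.2319, 0.0014]
eef_rot: [2.146, 0.16, -2.143]
wrist_force: [-0.4, 0.4, 0.2]
width: 0.431
```

>>> arm_command --series '[[[0,0,0],[0,0,0]],[[0,0,0],[0,0,0]],[[0,0,0],[0,0,0]],[[0,0,0],[0,0,0]]]' --grip 5 --grip_force 15

```text
t: 15.72
tool_pos: [0.4118, 0.2317, 0.0009]
eef_rot: [2.145, 0.159, -2.144]
wrist_force: [-0.4, -1.7, 3.9]
width: 0.204
```

>>> arm_command --series '[[[-0.03,0,0],[0,0,0]],[[-0.1,0,0],[0,0,0]],[[-0.14,0,0],[0,0,0]],[[-0.1,0,0],[0,0,0]],[[0,0,0],[0,0,0]],[[0,0,0],[0,0,0]]]'

```text
t: 16.48
tool_pos: [0.4109, 0.2316, 0.1108]
eef_rot: [2.143, 0.159, -2.145]
wrist_force: [0.4, -0.3, -0.9]
width: 0.206
```

Run:
```python
from look import *
p,d,Rt,pt=look('w12')
W=wcloud(d,np.eye(3),np.zeros(3))
m=(W[...,0]>-.032)&(W[...,0]<-.008)&(np.abs(W[...,1])<.0085)&(np.abs(W[...,2])<.02)&(d>0); q=W[m]
A=np.c_[2*q,np.ones(len(q))]; x=np.linalg.lstsq(A,(q**2).sum(1),rcond=None)[0]; print(len(q),'ball centre tool',x[:3],np.sqrt(x[3]+(x[:3]**2).sum()))
plan([.6088,-.0604,.10],np.radians(316.9+90))
```

```text
966 ball centre tool [-0.01991914 -0.00035954 -0.00045111] 0.00930699229274722
t 16.52 pos [0.4105 0.2314 0.1102] yaw -81.5 q [ 0.4  -0.16  1.95  0.    1.35  1.83] F [ 0.1 -0.3 -0.5] w 0.201
 turn deg [51.6   0.1  -0.08] units [ 0.1433  0.0003 -0.0002]  shift mm [  10.2   77.5 -344.2] units [ 0.0339  0.2584 -1.1472]
```

>>> arm_command --series '[[[0,0,0],[0.0287,0,0]],[[0,0,0],[0.0287,0,0]],[[0,0,0],[0.0287,0,0]],[[0,0,0],[0.0287,0,0]],[[0,0,0],[0.0286,0,0]],[[0,0,0],[0,0,0]]]'

```text
t: 17.27
tool_pos: [0.4157, 0.2172, 0.1096]
eef_rot: [-1.775, 0.676, 1.804]
wrist_force: [0.2, 0.3, -0.3]
width: 0.202
```

>>> arm_command --series '[[[0.005,0.037,-0.164],[0,0,0]],[[0.005,0.037,-0.164],[0,0,0]],[[0.005,0.037,-0.164],[0,0,0]],[[0.005,0.037,-0.164],[0,0,0]],[[0.005,0.037,-0.164],[0,0,0]],[[0.005,0.037,-0.164],[0,0,0]],[[0.004,0.036,-0.163],[0,0,0]],[[0,0,0],[0,0,0]],[[0,0,0],[0,0,0]]]'

```text
t: 18.4
tool_pos: [0.6195, -0.0686, 0.0932]
eef_rot: [-1.775, 0.673, 1.804]
wrist_force: [-0.4, 0.5, -1.1]
width: 0.2
```

```bash
python3 - <<'E' 2>/dev/null
from look import *
p,d,Rt,pt=look('w13')
P=wcloud(d,Rt,pt)
rect(P,.029,.0378,(.584,-.038),.08)
rect(P,.026,.0325,(.6088,-.0604),.016)
plan([.6088,-.0604,.0255],np.radians(46.9))
E
```

```text
0.029 7693 z 0.0347 c 583.8974609375 -37.6640625 wh 106.6885757446289 106.33507537841797 ang 16.549957275390625 pca 48.33496418812666 mean [ 0.5988 -0.0522  0.0347]
0.026 612 z 0.0301 c 608.2321166992188 -60.05840301513672 wh 22.599985122680664 22.30649185180664 ang 49.225746154785156 pca 25.998910211646205 mean [ 0.6083 -0.0599  0.0301]
t 18.45 pos [ 0.6195 -0.0682  0.0936] yaw -131.98 q [-0.2   0.28  1.53  0.02  1.35  2.1 ] F [-0.7 -0.3 -0.1] w 0.202
 turn deg [1.13 1.08 0.47] units [0.0031 0.003  0.0013]  shift mm [68.1  1.7 13.1] units [0.2271 0.0055 0.0438]
```

View pics/w13.png

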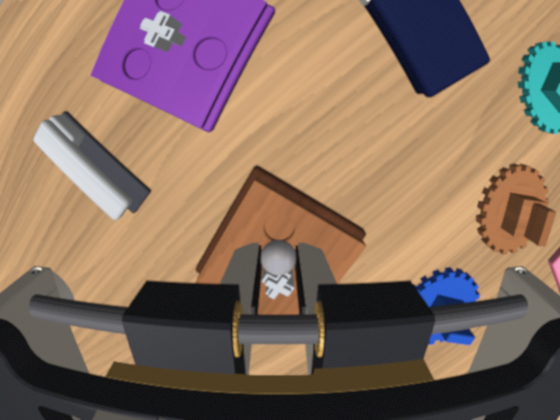

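The turn drifted a little, so I'll correct tilt and position first, then lower in stages.

>>> arm_command --series '[[[0,0,0],[0.0031,0.003,0.0013]],[[0,0.0055,0.0438],[0,0,0]],[[0.08,0,0],[0,0,0]],[[0.07,0,0],[0,0,0]],[[0.05,0,0],[0,0,0]],[[0.02,0,0],[0,0,0]],[[0,0,0],[0,0,0]],[[0,0,0],[0,0,0]]]'

```text
t: 19.45
tool_pos: [0.6104, -0.0618, 0.0293]
eef_rot: [-1.784, 0.704, 1.778]
wrist_force: [-0.3, -0.1, -0.1]
width: 0.203
```

```bash
python3 - <<'E' 2>/dev/null
from look import *
plan([.6086,-.0604,.0210],np.radians(46.9))
E
```

```text
t 19.45 pos [ 0.6104 -0.0618  0.0293] yaw -133.13 q [-0.18  0.31  1.61 -0.    1.22  2.14] F [-0.3 -0.1 -0.1] w 0.203
 turn deg [-0.03 -0.16  0.08] units [-0.0001 -0.0004  0.0002]  shift mm [8.3 0.2 2.3] units [0.0276 0.0007 0.0076]
```

>>> arm_command --series '[[[0,0.0007,0.0076],[0,0,0]],[[0.01,0,0],[0,0,0]],[[0.01,0,0],[0,0,0]],[[0.006,0,0],[0,0,0]],[[0,0,0],[0,0,0]],[[0,0,0],[0,0,0]]]'

```text
t: 20.2
tool_pos: [0.608, -0.0603, 0.0208]
eef_rot: [-1.783, 0.704, 1.78]
wrist_force: [-1.1, 0.2, 1.5]
width: 0.201
```

```bash
python3 - <<'E' 2>/dev/null
from look import *
p,d,Rt,pt=look('w14')
plan([.6086,-.0604,.0205],np.radians(46.9))
E
```

```text
t 20.25 pos [ 0.608  -0.0602  0.0208] yaw -133.12 q [-0.18  0.31  1.62 -0.    1.2   2.14] F [-0.1 -0.1  2. ] w 0.202
 turn deg [-0.02 -0.1   0.04] units [-0.0001 -0.0003  0.0001]  shift mm [ 0.3 -0.3 -0.6] units [ 0.0011 -0.001  -0.0019]
```

View pics/w14.png

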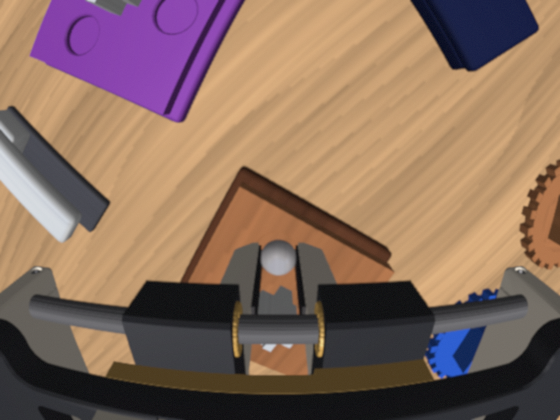

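The ball rests on the well floor (2 N). Releasing and lifting.

>>> arm_command --series '[[[0,0,0],[0,0,0]],[[0,0,0],[0,0,0]],[[0,0,0],[0,0,0]],[[-0.04,0,0],[0,0,0]],[[-0.1,0,0],[0,0,0]],[[-0.14,0,0],[0,0,0]],[[-0.1,0,0],[0,0,0]],[[0,0,0],[0,0,0]],[[0,0,0],[0,0,0]]]' --grip 43

```text
t: 21.38
tool_pos: [0.6074, -0.06, 0.1342]
eef_rot: [-1.783, 0.704, 1.78]
wrist_force: [-0.7, 0.6, -0.9]
width: 0.428
```

```bash
python3 - <<'E' 2>/dev/null
from look import *
p,d,Rt,pt=look('w15')
P=wcloud(d,Rt,pt)
rect(P,.029,.0378,(.584,-.038),.08)
for w in ((.6088,-.0604),(.5917,-.0042),(.5515,-.047)): rect(P,.0385,.053,w,.016)
rect(P,.062,.08,(.584,-.038),.03)
plan([.4473,-.2477,.08],np.radians(42.3))
E
```

```text
0.029 9429 z 0.0349 c 583.747802734375 -37.35613250732422 wh 107.11409759521484 106.80960083007812 ang 16.890443801879883 pca 158.69047793851726 mean [ 0.588  -0.0432  0.0349]
0.0385 393 z 0.0465 c 608.3231811523438 -61.34879684448242 wh 19.005666732788086 18.48505210876465 ang 5.916731834411621 pca 31.838237929621812 mean [ 0.6091 -0.0621  0.0465]
0.0385 213 z 0.0461 c 587.381103515625 -5.961006164550781 wh 10.618255615234375 17.954395294189453 ang 50.37759017944336 pca 149.75556226433122 mean [ 0.589  -0.0067  0.0461]
0.0385 299 z 0.0466 c 553.8224487304688 -46.19648742675781 wh 15.192848205566406 18.485591888427734 ang 35.561954498291016 pca 121.45805422244923 mean [ 0.5549 -0.0472  0.0466]
0.062 443 z 0.0671 c 584.314208984375 -37.334922790527344 wh 21.315183639526367 21.966711044311523 ang 64.53720092773438 pca 69.81162399543297 mean [ 0.5852 -0.0384  0.0671]
t 21.43 pos [ 0.6068 -0.06    0.1333] yaw -133.12 q [-0.18  0.2   1.54 -0.    1.4   2.14] F [-0.5 -0.8 -0.4] w 0.425
 turn deg [ 4.58  0.   -0.02] units [ 0.0127  0.     -0.0001]  shift mm [ 53.3 244.4 -31.5] units [ 0.1776  0.8145 -0.105 ]
```

View pics/w15.png

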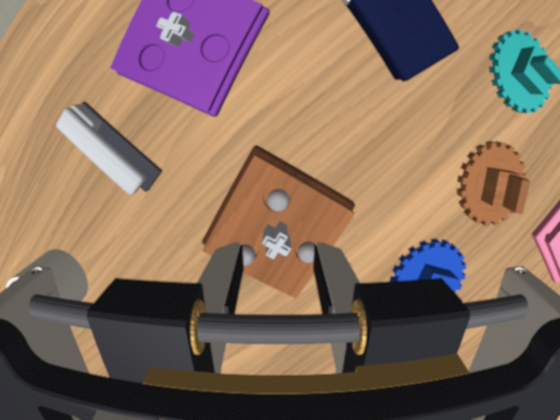

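All three wells hold balls, at (278,200), (246,256) and (306,253). The shaft is at (0.584, −0.0373) with yaw 16.9°. Now the gear.

>>> arm_command --series '[[[0,0,0],[0.0127,0,0]],[[0.03,0.163,-0.021],[0,0,0]],[[0.03,0.163,-0.021],[0,0,0]],[[0.03,0.163,-0.021],[0,0,0]],[[0.03,0.163,-0.021],[0,0,0]],[[0.03,0.1625,-0.021],[0,0,0]],[[0,0,0],[0,0,0]],[[0,0,0],[0,0,0]]]'

```text
t: 22.42
tool_pos: [0.4479, -0.2473, 0.0886]
eef_rot: [-1.728, 0.764, 1.728]
wrist_force: [-0.2, 0.0, -0.2]
width: 0.426
```

```bash
python3 - <<'E' 2>/dev/null
from look import *
p,d,Rt,pt=look('w16')
P=wcloud(d,Rt,pt)
rect(P,.055,.07,(.4475,-.248),.04);rect(P,.03,.042,(.4475,-.248),.035);rect(P,.007,.017,(.4475,-.248),.07)
plan([.4473,-.2477,.05],np.radians(42.3))
E
```

```text
0.055 837 z 0.0617 c 447.57171630859375 -248.16690063476562 wh 11.570436477661133 35.685264587402344 ang 42.58977508544922 pca 133.26891150058887 mean [ 0.4484 -0.2496  0.0617]
0.03 1670 z 0.0359 c 446.9601135253906 -248.34930419921875 wh 37.38793182373047 38.5081787109375 ang 42.078758239746094 pca 41.69120445456858 mean [ 0.4483 -0.2501  0.0359]
0.007 6520 z 0.0122 c 446.62823486328125 -247.89767456054688 wh 97.48375701904297 97.30113220214844 ang 89.00492858886719 pca 42.87159105883646 mean [ 0.4505 -0.2523  0.0122]
t 22.48 pos [ 0.4485 -0.2471  0.089 ] yaw -137.68 q [-0.6  -0.02  1.86  0.    1.3   1.8 ] F [ 0.5 -0.3 -0.1] w 0.428
 turn deg [ 0.02 -0.04  0.06] units [ 0.0001 -0.0001  0.0002]  shift mm [39.   1.3  0.4] units [0.1301 0.0045 0.0012]
```

View pics/w16.png

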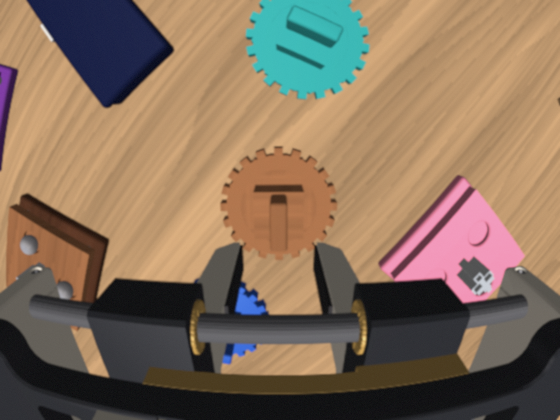

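The gear's bar is aligned with the jaws, running vertically at (278,225), and centred at (0.4472, −0.248). Lowering to grip.

>>> arm_command --series '[[[0.06,0.005,0.001],[0,0,0]],[[0.06,0,0],[0,0,0]],[[0.05,0,0],[0,0,0]],[[0.04,0,0],[0,0,0]],[[0,0,0],[0,0,0]],[[0,0,0],[0,0,0]]]'

```text
t: 23.22
tool_pos: [0.4474, -0.249, 0.0269]
eef_rot: [-1.731, 0.764, 1.727]
wrist_force: [0.3, -0.3, -0.9]
width: 0.432
```

```bash
python3 - <<'E' 2>/dev/null
from look import *
plan([.4472,-.248,.0225],np.radians(42.3))
E
```

```text
t 23.23 pos [ 0.4474 -0.249   0.0269] yaw -137.7 q [-0.61  0.05  1.91  0.    1.18  1.79] F [ 0.3 -0.3 -0.9] w 0.432
 turn deg [ 0.   -0.13  0.06] units [ 0.     -0.0004  0.0002]  shift mm [ 4.4 -0.5  0.9] units [ 0.0147 -0.0017  0.003 ]
```

>>> arm_command --series '[[[0.013,-0.0017,0.003],[0,0,0]],[[0,0,0],[0,0,0]]]'

```text
t: 23.48
tool_pos: [0.4469, -0.2477, 0.0227]
eef_rot: [-1.731, 0.764, 1.727]
wrist_force: [0.7, 0.4, 0.4]
width: 0.43
```

>>> arm_command --series '[[[0,0,0],[0,0,0]],[[0,0,0],[0,0,0]],[[0,0,0],[0,0,0]],[[0,0,0],[0,0,0]],[[0,0,0],[0,0,0]]]' --grip 2 --grip_force 45

```text
t: 24.1
tool_pos: [0.4469, -0.2478, 0.0227]
eef_rot: [-1.731, 0.764, 1.727]
wrist_force: [0.5, 0.1, 1.2]
width: 0.125
```

Gripped at 11.6 mm. Lifting 105 mm.

>>> arm_command --series '[[[-0.03,0,0],[0,0,0]],[[-0.08,0,0],[0,0,0]],[[-0.1,0,0],[0,0,0]],[[-0.1,0,0],[0,0,0]],[[-0.04,0,0],[0,0,0]],[[0,0,0],[0,0,0]],[[0,0,0],[0,0,0]]]'

```text
t: 24.98
tool_pos: [0.4459, -0.2471, 0.1261]
eef_rot: [-1.728, 0.764, 1.729]
wrist_force: [-0.0, 1.1, -1.3]
width: 0.126
```

```bash
python3 - <<'E' 2>/dev/null
from look import *
p,d,Rt,pt=look('w17')
W=wcloud(d,np.eye(3),np.zeros(3))
# in tool frame: disc top at underside+12
Q=np.stack([W[...,1],W[...,2],-W[...,0]],-1)
u=-.0227
rect(Q,u+.007,u+.017,(0,0),.07); rect(Q,u+.03,u+.041,(0,0),.035); rect(Q,u+.055,u+.068,(0,0),.03)
plan([.584,-.0373,.128],np.radians(106.9))
E
```

```text
-0.015700000000000002 8841 z -0.0106 c 0.962188720703125 -9.048442840576172 wh 79.94097137451172 98.10006713867188 ang 89.64173889160156 pca 179.96786767876597 mean [ 0.0011 -0.0155 -0.0106]
0.0072999999999999975 1433 z 0.0131 c 1.0385322570800781 -11.727423667907715 wh 37.746307373046875 16.568906784057617 ang 0.4737778902053833 pca 179.92988735641282 mean [ 0.0011 -0.0139  0.0131]
0.032299999999999995 2260 z 0.039 c -1.6586542129516602 -2.803569793701172 wh 35.29991912841797 34.7775993347168 ang 35.12137985229492 pca 89.89511998150542 mean [ 0.0011 -0.0041  0.039 ]
t 25.02 pos [ 0.4458 -0.2471  0.126 ] yaw -137.7 q [-0.61 -0.06  1.83  0.    1.38  1.8 ] F [-0.3 -1.  -1.8] w 0.127
 turn deg [-6.46e+01  4.00e-02  4.00e-02] units [-1.794e-01  1.000e-04  1.000e-04]  shift mm [  -2.  -160.5 -193.2] units [-0.0068 -0.5351 -0.644 ]
```

View pics/w17.png

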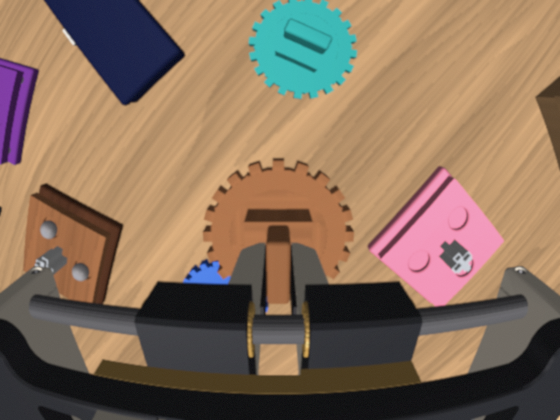

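Gear in hand and lifted clear. I'll check its centring in the tool frame more closely.

```bash
python3 - <<'E' 2>/dev/null
from look import *
z=np.load('pics/w17.npz');W=wcloud(z['d'],np.eye(3),np.zeros(3))
m=(W[...,0]>.005)&(W[...,0]<.017)&(np.hypot(W[...,1],W[...,2])<.06)&(z['d']>0)
for v in (195,205,215,225,235): 
    c=np.where(m[v])[0]; print(v,c.min(),c.max(),(c.min()+c.max())/2,W[v,c.min()].round(4),W[v,c.max()].round(4))
for n,o in (('w7',0),('w17',0)):
    g=cv2.cvtColor(np.load(f'pics/{n}.npz')['p'],cv2.COLOR_RGB2GRAY)
    print(n,g[262,236:322])
m=(W[...,0]>-.047)&(W[...,0]<-.033)&(np.hypot(W[...,1],W[...,2])<.03)&(z['d']>0)
for v in range(232,300,6):
    c=np.where(m[v])[0]
    if len(c): print(v,c.min(),c.max(),W[v,c.min()].round(4),W[v,c.max()].round(4))
E
```

```text
195 213 343 278.0 [ 0.0108 -0.0392 -0.0277] [ 0.0112  0.0415 -0.0276]
205 215 341 278.0 [ 0.0139 -0.039  -0.0202] [ 0.0145  0.0413 -0.0201]
215 205 351 278.0 [ 0.0111 -0.0453 -0.0144] [ 0.0094  0.0471 -0.015 ]
225 212 344 278.0 [ 0.0105 -0.041  -0.0079] [ 0.0101  0.0431 -0.0081]
235 203 353 278.0 [ 0.011  -0.0476 -0.0007] [ 0.0097  0.0495 -0.0013]
w7 [ 83  85  84  85  84  85  84  84  84  82  85  84  84  84  84  84  84  83
  84  79  64  36  19  28  62 105 136 150 156 159 160 161 163 162 162 161
 163 162 164 165 166 166 163 165 164 163 161 158 154 151 149 146 142 134
 129 121 112 105  92  68  43  22  20  46  74  85  86  84  85  85  84  85
  84  84  83  83  83  84  84  83  84  84  85  85  83  82]
w17 [105  91  86  86  86  85  86  86  86  86  86  86  86  85  86  85  86  85
  85  86  87  85  86  84  86  85  83  68  46  44  78 105 117 122 122 121
 122 121 121 121 121 121 121 122 121 120 121 120 120 120 118 113 105  92
  61  33  45  71  85  84  86  87  85  86  87  87  85  85  86  86  86  86
  86  86  87  85  84  86  85  84  85  85  86  94 109 126]
238 268 287 [-0.034  -0.0039 -0.018 ] [-0.034   0.0055 -0.018 ]
244 266 289 [-0.0369 -0.0048 -0.0161] [-0.0382  0.0063 -0.0167]
250 267 289 [-0.0388 -0.0043 -0.0137] [-0.0395  0.0063 -0.0141]
256 257 313 [-0.0333 -0.0095 -0.0078] [-0.0333  0.0188 -0.0077]
262 236 320 [-0.0403 -0.0194 -0.0078] [-0.0396  0.0216 -0.0075]
268 233 323 [-0.0439 -0.0205 -0.0064] [-0.0442  0.0226 -0.0066]
274 266 290 [-0.0453 -0.0047 -0.0041] [-0.0449  0.0068 -0.0039]
280 267 290 [-0.0373 -0.0045  0.0039] [-0.0453  0.0068 -0.0008]
286 267 289 [-0.039  -0.0045  0.0065] [-0.0382  0.0067  0.007 ]
292 267 289 [-0.0374 -0.0046  0.0112] [-0.0379  0.0067  0.0108]
298 267 289 [-0.0376 -0.0047  0.0148] [-0.0372  0.0068  0.015 ]
```

```bash
for i in 1 2; do python3 - <<'E'
from h import *
for k in range(2): print(vision.camera_info('wrist')['T_tool_cam'][:3,3].round(5), vision.camera_info('top')['position'].round(4))
E
done
```

```text
[-0.18119  0.00088 -0.08016] [ 0.3861 -0.0294  1.239 ]
[-0.18119  0.00088 -0.08016] [ 0.3861 -0.0294  1.239 ]
[-0.18119  0.00088 -0.08016] [ 0.3861 -0.0294  1.239 ]
[-0.18119  0.00088 -0.08016] [ 0.3861 -0.0294  1.239 ]
```

The reported wrist-camera y-offset changed from −1.4 to +0.9 mm, while fingers and gear stay centred on column 278, so the true offset is about 0. I'll recompute the carrier centre with that.

```bash
python3 - <<'E' 2>/dev/null
import h
from h import *
o=vision.camera_info
def ci(n):
    i=o(n)
    if n=='wrist': i['T_tool_cam']=i['T_tool_cam'].copy(); i['T_tool_cam'][1,3]=0
    return i
h.vision.camera_info=ci
for n in ('w2','w8','w10','w13','w15'):
    z=np.load(f'pics/{n}.npz');P=wcloud(z['d'],z['Rt'],z['pt']); print(n,z['pt'].round(4),np.degrees(np.arctan2(z['Rt'][1,1],z['Rt'][0,1])).round(1)); 
    rect(P,.029,.0378,(.584,-.038),.08); rect(P,.062,.08,(.584,-.038),.03)
E
```

```text
w2 [ 0.5742 -0.0426  0.2206] -64.2
0.029 7618 z 0.0346 c 584.6934204101562 -38.72826385498047 wh 106.50150299072266 106.59777069091797 ang 16.931045532226562 pca 110.43841039283711 mean [ 0.5873 -0.0378  0.0346]
0.062 269 z 0.067 c 584.188232421875 -38.39405822753906 wh 19.979921340942383 21.399757385253906 ang 63.11988830566406 pca 167.83597854231374 mean [ 0.5851 -0.0383  0.067 ]
w8 [ 0.5919 -0.0042  0.1007] -13.3
0.029 9837 z 0.0348 c 585.8218994140625 -39.60101318359375 wh 106.63597106933594 107.53961944580078 ang 16.952905654907227 pca 154.35911556953909 mean [ 0.5894 -0.0249  0.0348]
0.062 105 z 0.0676 c 582.7777099609375 -45.32598114013672 wh 7.256446361541748 20.876869201660156 ang 73.66056060791016 pca 159.8964969914534 mean [ 0.5856 -0.0454  0.0676]
w10 [ 0.5944 -0.0043  0.1093] -13.1
0.029 10054 z 0.0348 c 585.5902099609375 -39.44725036621094 wh 106.86347198486328 107.00141143798828 ang 16.809986114501953 pca 70.77965847709609 mean [ 0.5863 -0.0309  0.0348]
0.062 514 z 0.0669 c 586.3814086914062 -39.054569244384766 wh 21.265840530395508 22.023035049438477 ang 65.39543914794922 pca 172.21791901606207 mean [ 0.5863 -0.0376  0.0669]
w13 [ 0.6195 -0.0686  0.0932] -132.0
0.029 7697 z 0.0347 c 584.435791015625 -37.218650817871094 wh 106.68860626220703 106.33538818359375 ang 16.551076889038086 pca 48.29260884834022 mean [ 0.5993 -0.0517  0.0347]
0.062 540 z 0.0671 c 585.2713623046875 -37.132591247558594 wh 21.70785140991211 20.490970611572266 ang 59.880889892578125 pca 37.13189361137762 mean [ 0.586  -0.0377  0.0671]
w15 [ 0.6074 -0.06    0.1342] -133.1
0.029 9427 z 0.0349 c 584.3054809570312 -36.88059997558594 wh 107.114013671875 106.8097915649414 ang 16.890377044677734 pca 158.7006895773324 mean [ 0.5886 -0.0427  0.0349]
0.062 443 z 0.067 c 584.8712158203125 -36.85741424560547 wh 21.31526756286621 21.966733932495117 ang 64.53712463378906 pca 69.86827387237777 mean [ 0.5857 -0.0379  0.067 ]
```

```bash
cat > cal.py <<'E'
import h
from h import *
from scipy.optimize import least_squares
o=vision.camera_info
T0=o('wrist')['T_tool_cam'].copy(); OFF=np.zeros(3)
def ci(n):
    i=o(n)
    if n=='wrist': i['T_tool_cam']=T0.copy(); i['T_tool_cam'][:3,3]+=OFF
    return i
h.vision.camera_info=ci
E
python3 - <<'E' 2>/dev/null
from cal import *
print(T0.round(5))
def cen(n,lo,hi,c,rad):
    z=np.load(f'pics/{n}.npz');P=wcloud(z['d'],z['Rt'],z['pt'])
    m=(P[...,2]>lo)&(P[...,2]<hi)&(np.hypot(P[...,0]-c[0],P[...,1]-c[1])<rad)
    return np.array(cv2.minAreaRect((P[m][:,:2]*1000).astype(np.float32))[0]),z['Rt']
obs=[(n,0)+cen(n,.029,.0378,(.584,-.038),.08) for n in ('w2','w8','w10','w13','w15')]
obs+=[(n,1)+cen(n,.055,.07,(.4475,-.248),.04) for n in ('w1','w16')]
obs+=[(n,2)+cen(n,.007,.0135,(.438,.235),.07) for n in ('w3','w11')]
def f(x): return np.concatenate([p+(Rt@np.array([0,x[0],x[1]]))[:2]-x[2+2*k:4+2*k] for n,k,p,Rt in obs])
r=least_squares(f,np.zeros(8)); print(r.x.round(2)); print(r.fun.reshape(-1,2).round(2))
E
```

```text
[[-8.1000e-04  2.9325e-01 -9.5604e-01 -1.8119e-01]
 [ 1.0000e+00 -4.4000e-04 -9.8000e-04  8.8000e-04]
 [-7.1000e-04 -9.5604e-01 -2.9325e-01 -8.0160e-02]
 [ 0.0000e+00  0.0000e+00  0.0000e+00  1.0000e+00]]
[  -1.14   -1.55  585.79  -37.91  449.31 -248.48  439.68  234.74]
[[ 0.18  0.09]
 [ 0.13 -0.13]
 [-0.11  0.03]
 [-0.03 -0.15]
 [-0.18  0.16]
 [-0.14  0.07]
 [ 0.14 -0.07]
 [-0.11 -0.09]
 [ 0.11  0.09]]
```

Fitting nine views together, residuals ≤0.2 mm, gives the shaft axis at (0.5858, −0.0379) in the arm's own frame. The gear axis sits about 2 mm toward tool −z in the hand. The target TCP is therefore (0.5839, −0.0385) with a jaw yaw of 106.9°.

>>> arm_command --series '[[[0,0,0],[-0.0256,0,0]],[[0,0,0],[-0.0256,0,0]],[[0,0,0],[-0.0256,0,0]],[[0,0,0],[-0.0256,0,0]],[[0,0,0],[-0.0256,0,0]],[[0,0,0],[-0.0257,0,0]],[[0,0,0],[-0.0257,0,0]],[[0,0,0],[0,0,0]]]'

```text
t: 26.02
tool_pos: [0.446, -0.2472, 0.1263]
eef_rot: [2.064, 0.306, -2.064]
wrist_force: [-0.2, 0.4, -1.3]
width: 0.128
```

>>> arm_command --series '[[[0,-0.089,-0.107],[0,0,0]],[[0,-0.089,-0.107],[0,0,0]],[[0,-0.089,-0.107],[0,0,0]],[[0,-0.089,-0.107],[0,0,0]],[[0,-0.089,-0.107],[0,0,0]],[[0,-0.089,-0.107],[0,0,0]],[[0,0,0],[0,0,0]],[[0,0,0],[0,0,0]]]'

```text
t: 27.02
tool_pos: [0.5838, -0.0386, 0.1269]
eef_rot: [2.064, 0.304, -2.064]
wrist_force: [0.3, -1.1, -0.8]
width: 0.125
```

```bash
python3 - <<'E' 2>/dev/null
from look import *
p,d,Rt,pt=look('w18')
plan([.5839,-.0385,.0982],np.radians(106.9))
p,d=vision.camera('scene');cv2.imwrite('pics/s4.png',cv2.resize(p[150:290,180:320,::-1],None,fx=4,fy=4,interpolation=cv2.INTER_CUBIC))
E
```

```text
t 27.07 pos [ 0.5837 -0.0391  0.1271] yaw -73.23 q [-0.15  0.14  1.62 -0.    1.38  1.12] F [-0.1  0.6 -2.2] w 0.126
 turn deg [-0.13 -0.01 -0.05] units [-0.0004 -0.     -0.0002]  shift mm [28.9 -0.5 -0.3] units [ 0.0963 -0.0017 -0.0011]
```

View pics/s4.png

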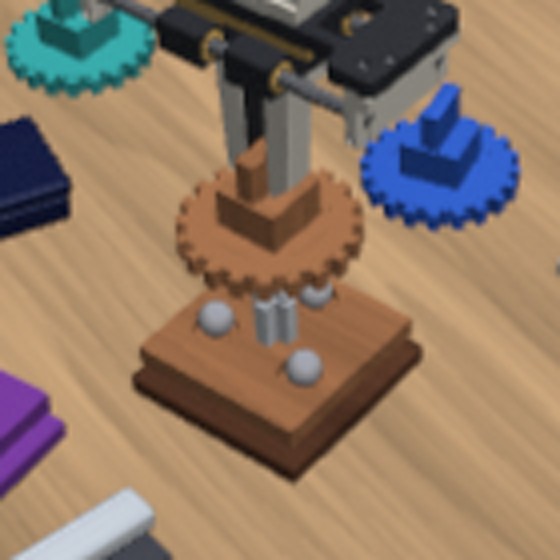

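View pics/w18.png

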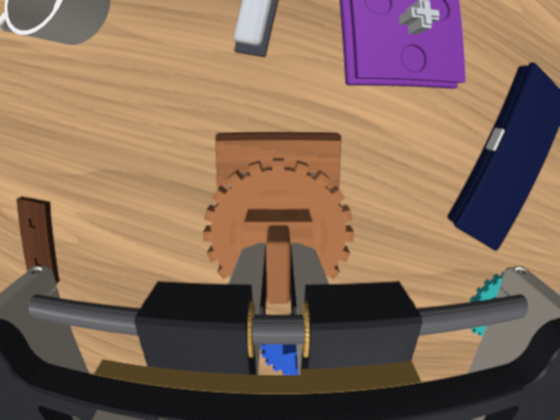

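The scene view shows all three balls in their wells and the gear above the shaft. In the wrist view the gear (column 278) lines up with the carrier (column 279). Lowering to just above the shaft top.

>>> arm_command --series '[[[0.04,-0.0017,-0.0011],[-0.0004,0,0]],[[0.04,0,0],[0,0,0]],[[0.027,0,0],[0,0,0]],[[0,0,0],[0,0,0]],[[0,0,0],[0,0,0]]]'

```text
t: 27.75
tool_pos: [0.5848, -0.0379, 0.0958]
eef_rot: [2.063, 0.308, -2.059]
wrist_force: [0.4, 0.0, -0.9]
width: 0.125
```

```bash
python3 - <<'E' 2>/dev/null
from look import *
plan([.5839,-.0385,.0877],np.radians(106.9))
E
```

```text
t 27.75 pos [ 0.5848 -0.0379  0.0958] yaw -72.97 q [-0.15  0.17  1.65 -0.    1.32  1.12] F [ 0.4  0.  -0.9] w 0.125
 turn deg [ 0.13 -0.1  -0.07] units [ 0.0004 -0.0003 -0.0002]  shift mm [8.1 0.3 1.1] units [0.0269 0.0011 0.0035]
```

>>> arm_command --series '[[[0,0.001,0.0035],[0.0004,-0.0003,0]],[[0.009,0,0],[0,0,0]],[[0.009,0,0],[0,0,0]],[[0.009,0,0],[0,0,0]],[[0,0,0],[0,0,0]]]'

```text
t: 28.38
tool_pos: [0.5834, -0.0384, 0.087]
eef_rot: [2.062, 0.305, -2.064]
wrist_force: [1.0, 0.0, -1.3]
width: 0.122
```

```bash
python3 - <<'E' 2>/dev/null
from look import *
plan([.5839,-.0385,.0817],np.radians(106.9))
p,d=vision.camera('scene');cv2.imwrite('pics/s5.png',cv2.resize(p[150:290,180:320,::-1],None,fx=4,fy=4,interpolation=cv2.INTER_CUBIC))
E
```

```text
t 28.38 pos [ 0.5834 -0.0384  0.087 ] yaw -73.11 q [-0.15  0.17  1.66 -0.    1.31  1.12] F [ 1.   0.  -1.3] w 0.122
 turn deg [-0.01  0.06 -0.05] units [-0.      0.0002 -0.0001]  shift mm [ 5.3  0.2 -0.4] units [ 0.0178  0.0007 -0.0014]
```

View pics/s5.png

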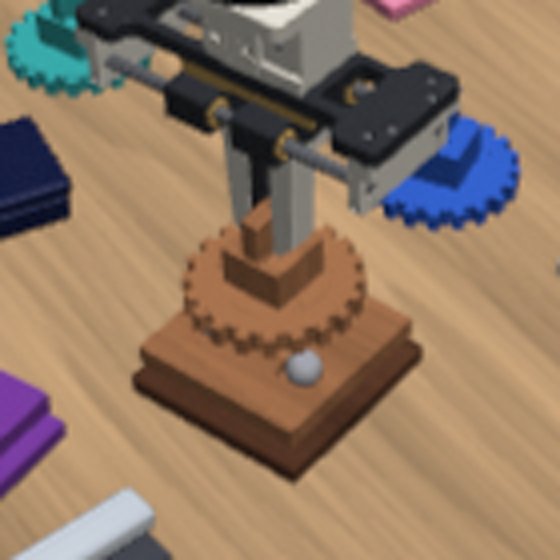

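The gear is 5 mm down the lead-in with no resistance. Now the full section.

>>> arm_command --series '[[[0.006,0,-0.0014],[0,0,0]],[[0.006,0,0],[0,0,0]],[[0.006,0,0],[0,0,0]],[[0,0,0],[0,0,0]]]'

```text
t: 28.92
tool_pos: [0.584, -0.0383, 0.0818]
eef_rot: [2.062, 0.305, -2.063]
wrist_force: [0.3, -0.3, -0.7]
width: 0.123
```

```bash
python3 - <<'E' 2>/dev/null
from look import *
plan([.5839,-.0385,.0727],np.radians(106.9))
E
```

```text
t 28.93 pos [ 0.584  -0.0383  0.0818] yaw -73.11 q [-0.15  0.18  1.66 -0.    1.3   1.12] F [ 0.3 -0.3 -0.7] w 0.123
 turn deg [-0.01  0.04 -0.05] units [-0.      0.0001 -0.0001]  shift mm [9.1 0.2 0.1] units [0.0304 0.0005 0.0004]
```

>>> arm_command --series '[[[0.01,0,0],[0,0,0]],[[0.01,0,0],[0,0,0]],[[0.01,0,0],[0,0,0]],[[0,0,0],[0,0,0]],[[0,0,0],[0,0,0]]]'

```text
t: 29.55
tool_pos: [0.5842, -0.0384, 0.0732]
eef_rot: [2.062, 0.305, -2.063]
wrist_force: [-0.8, -0.1, -1.0]
width: 0.123
```

```bash
python3 - <<'E' 2>/dev/null
from look import *
plan([.5839,-.0385,.0647],np.radians(106.9))
p,d=vision.camera('scene');cv2.imwrite('pics/s6.png',cv2.resize(p[150:290,180:320,::-1],None,fx=4,fy=4,interpolation=cv2.INTER_CUBIC))
E
```

```text
t 29.55 pos [ 0.5842 -0.0384  0.0732] yaw -73.12 q [-0.15  0.19  1.67 -0.    1.29  1.12] F [-0.8 -0.1 -1. ] w 0.123
 turn deg [-0.02  0.02 -0.07] units [-0.      0.0001 -0.0002]  shift mm [8.5 0.  0.3] units [0.0282 0.0001 0.0011]
```

View pics/s6.png

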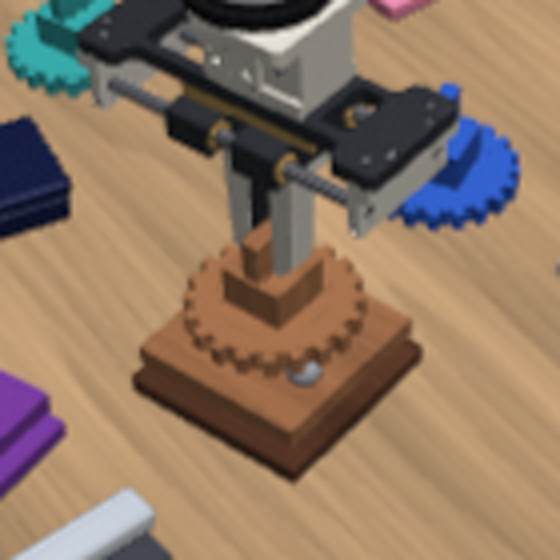

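The gear is just resting on the balls, meshed, with no side force. Pressing down with a firmer grip.

>>> arm_command --series '[[[0,0,0],[0,0,0]],[[0,0,0],[0,0,0]],[[0.007,0,0],[0,0,0]],[[0.007,0,0],[0,0,0]],[[0,0,0],[0,0,0]],[[0,0,0],[0,0,0]]]' --grip_force 60

```text
t: 30.35
tool_pos: [0.5844, -0.0384, 0.0692]
eef_rot: [2.063, 0.305, -2.062]
wrist_force: [1.0, 0.6, 2.6]
width: 0.125
```

>>> arm_command --series '[[[0.007,0,0],[0,0,0]],[[0.007,0,0],[0,0,0]],[[0,0,0],[0,0,0]],[[0,0,0],[0,0,0]]]'

```text
t: 30.85
tool_pos: [0.5845, -0.0384, 0.0651]
eef_rot: [2.063, 0.305, -2.062]
wrist_force: [-0.5, -0.1, 5.7]
width: 0.122
```

>>> arm_command --series '[[[0.005,0,0],[0,0,0]],[[0,0,0],[0,0,0]],[[0,0,0],[0,0,0]]]'

```text
t: 31.22
tool_pos: [0.585, -0.0385, 0.0642]
eef_rot: [2.064, 0.304, -2.061]
wrist_force: [0.2, -0.4, 7.9]
width: 0.126
```

>>> arm_command --series '[[[0.005,0,0],[0,0,0]],[[0,0,0],[0,0,0]],[[0,0,0],[0,0,0]]]'

```text
t: 31.6
tool_pos: [0.5857, -0.0386, 0.0639]
eef_rot: [2.065, 0.304, -2.059]
wrist_force: [-2.5, -0.1, 14.3]
width: 0.121
```

The force rose to 14 N with little travel, so that is the stop. Checking in the images before handing in.

```bash
python3 - <<'E' 2>/dev/null
from look import *
p,d,Rt,pt=look('w19')
plan([.5839,-.0385,.0647],np.radians(106.9))
print(Rt[:,0].round(4))
P=wcloud(d,Rt,pt)
c=np.array([.5858,-.0379]); r=np.hypot(P[...,0]-c[0],P[...,1]-c[1])
for lo,hi,a,b in [(.015,.04,.052,.075),(.044,.062,.03,.048)]:
    m=(P[...,2]>lo)&(P[...,2]<hi)&(r>a)&(r<b)&(d>0); print('wrist',m.sum(),np.median(P[m][:,2]))
p,d=vision.camera('scene');cv2.imwrite('pics/s7.png',cv2.resize(p[150:290,180:320,::-1],None,fx=4,fy=4,interpolation=cv2.INTER_CUBIC))
P=cloud('scene',d); r=np.hypot(P[...,0]-c[0],P[...,1]-c[1])
for lo,hi,a,b in [(.015,.04,.052,.07),(.044,.064,.03,.048)]:
    m=(P[...,2]>lo)&(P[...,2]<hi)&(r>a)&(r<b)&(d>0); print('scene',m.sum(),np.median(P[m][:,2]))
E
```

```text
t 31.65 pos [ 0.5857 -0.0386  0.0639] yaw -73.11 q [-0.15  0.2   1.67 -0.    1.27  1.12] F [-2.6 -0.  15.5] w 0.125
 turn deg [-0.01 -0.14 -0.15] units [-0.     -0.0004 -0.0004]  shift mm [-0.8 -0.7  1.7] units [-0.0026 -0.0022  0.0055]
[ 0.0032 -0.0017 -1.    ]
wrist 3313 0.02706384189943687
wrist 6668 0.053483761258611776
scene 537 0.02567314814898214
scene 560 0.05324113812359066
```

View pics/s7.png

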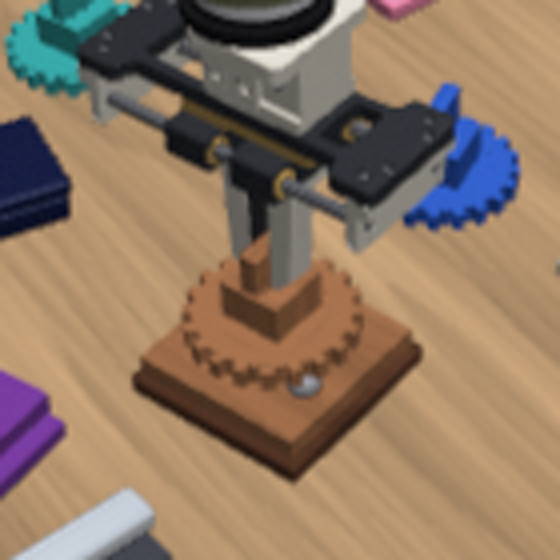

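View pics/w19.png

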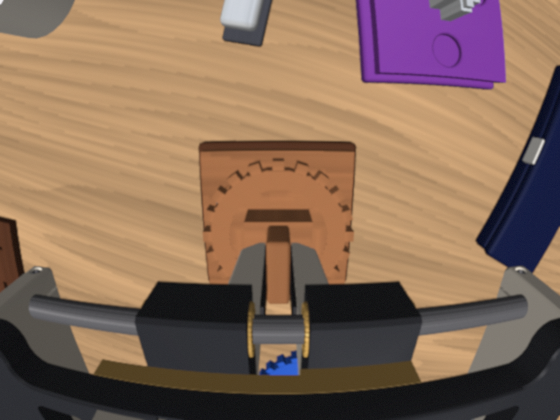

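The carrier top is at 27 mm (35 − 8) and the gear disc's top at 53.5 mm, so it is fully home. One still check that it holds steady.

>>> arm_command --series '[[[0,0,0],[0,0,0]],[[0,0,0],[0,0,0]],[[0,0,0],[0,0,0]],[[0,0,0],[0,0,0]]]'

```text
t: 32.2
tool_pos: [0.5857, -0.0386, 0.0639]
eef_rot: [2.065, 0.304, -2.059]
wrist_force: [-1.7, -0.4, 15.1]
width: 0.128
```

Run:
```python
from plant import arm
s=arm.sense(); print(s['t'],s['tool_pos'],s['wrist_force'],s['width'])
if 10<s['wrist_force'][2]<35: print(arm.close_job())
```

```text
32.2 [ 0.58566767 -0.03860339  0.06393436] [-1.70897044 -0.41283422 15.14586041] 0.1275166407699166
the job is handed in; nothing more can be done
None
```

The bearing model is assembled, and I handed the job in at 32.2 s with the arm still holding the gear pressed down. Both loose balls are in the empty wells. The gear was turned about 65° to match the shaft, slid on without resistance, and pushed down to its stop.

**Last checks:**
- **Carrier and gear:** the wrist camera put the carrier top at 27.1 mm, which is about 8 mm down. The gear disc's top was at 53.5 mm, against 54 mm expected when fully home.
- **Push:** about 15 N, steady over the last half second. The tool was tilted by about 0.2°.
- **Balls:** just before the gear went on, the scene picture showed all three balls in their wells. With the gear on, only one ball could still be seen.

**What disagreed:**
- **Fingertips:** they were about 16 mm behind the reported tool point, not 19 mm ahead of it as the interface text says. I found this when the gripper closed on air above the first ball, and shifted every height to match.
- **Wrist camera:** its reported sideways offset drifted by about 2 mm during the job. I worked out the shaft position by fitting nine views together; they agreed within 0.2 mm.
- **Ball A:** it looks 2–4 mm off the middle of its well, within the 6 mm allowed.
- **Tool drift:** the tool moved about 1.5 mm sideways during the final push. I did not measure the gear's own centring after that.

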